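# Spray a batch of knob castings on the turntable

## Task

First lift every raw yellow casting with its sprue still on off the spinning turntable and put it in the red trimming tray. Then, with all the grey primed knobs still on the turntable, press the spray can's cap fully down for about half a second and let it spring back. Finally move all the grey knobs to the steel drying rack, standing upright with a clear gap between them; leave the other things on the bench where they are.

Things in the scene. Friction and masses are not known exactly. Their poses are not given: they have to be found in the camera images.
- platter_top (a point): Centre of the flat top face of a black turntable disc (320 mm across, 12 mm thick, white radial marks; its top is 44 mm above the bench). The disc spins freely about its upright axis at the slightest touch and has no brake. This point does not turn with it; z is up. The castings stand on it in a rough circle about 100 mm from the centre.
- platter (a joint): Angle of the turntable disc (rad, counter-clockwise from above); of no importance to the result.
- knob1_c (a point): Centre, half-way up, of a finished knob casting primed light grey: a plain upright cylinder 40 mm across and 40 mm high, about 60 g, with a small steel insert disc on top; z points up out of its top. Three or four such knobs (knob1 to knob4) are present at a start; an absent one reads None.
- knob2_c (a point): Centre, half-way up, of a finished knob casting primed light grey: a plain upright cylinder 40 mm across and 40 mm high, about 60 g, with a small steel insert disc on top; z points up out of its top. Three or four such knobs (knob1 to knob4) are present at a start; an absent one reads None.
- knob3_c (a point): Centre, half-way up, of a finished knob casting primed light grey: a plain upright cylinder 40 mm across and 40 mm high, about 60 g, with a small steel insert disc on top; z points up out of its top. Three or four such knobs (knob1 to knob4) are present at a start; an absent one reads None.
- knob4_c (a point): Centre, half-way up, of a finished knob casting primed light grey: a plain upright cylinder 40 mm across and 40 mm high, about 60 g, with a small steel insert disc on top; z points up out of its top. Three or four such knobs (knob1 to knob4) are present at a start; an absent one reads None.
- raw1_c (a point): Centre, half-way up, of a raw, untrimmed casting in yellow-cream resin: the same 40 mm by 40 mm upright cylinder, about 60 g, but with a sprue (a short bar 10 mm wide, its lower edge 6 mm and its top 18 mm above the underside, flared to 18 mm wide at its end) sticking out level along the casting's +x to 45 mm from its axis; z up. Two or three (raw1 to raw3) are present; an absent one reads None.
- raw2_c (a point): Centre, half-way up, of a raw, untrimmed casting in yellow-cream resin: the same 40 mm by 40 mm upright cylinder, about 60 g, but with a sprue (a short bar 10 mm wide, its lower edge 6 mm and its top 18 mm above the underside, flared to 18 mm wide at its end) sticking out level along the casting's +x to 45 mm from its axis; z up. Two or three (raw1 to raw3) are present; an absent one reads None.
- raw3_c (a point): Centre, half-way up, of a raw, untrimmed casting in yellow-cream resin: the same 40 mm by 40 mm upright cylinder, about 60 g, but with a sprue (a short bar 10 mm wide, its lower edge 6 mm and its top 18 mm above the underside, flared to 18 mm wide at its end) sticking out level along the casting's +x to 45 mm from its axis; z up. Two or three (raw1 to raw3) are present; an absent one reads None.
- cap_top (a point): Centre of the top face of the white sprung nozzle cap (24 mm across, 20 mm high) on a blue spray can that is clamped upright in a fixed stand beside the turntable; the top is about 204 mm above the bench. A small red outlet on its side points at the turntable. It is pressed straight down. The stand has a 100 mm round foot.
- cap (a joint): How far the nozzle cap is pressed down (m): 0 released, 0.006 fully down against a stop. It starts to move at about 2.5 N, needs about 8.5 N fully down, and springs back by itself.
- rack_floor (a point): Centre of the flat surface of the drying rack: a fixed dark steel plate with light bars, 170 mm square outside, surface 15 mm above the bench, with a steel rim 6 mm wide that stands 6 mm above the surface (158 mm clear inside). x and y lie along its sides, z up. It may be on either side of the bench.
- tray_floor (a point): Centre of the inner floor of the trimming tray: a fixed open red plastic tray, 170 mm square outside and 25 mm high, walls 4 mm (162 mm clear inside), floor 4 mm above the bench. x and y lie along its sides, z up. It is on the opposite side to the drying rack.
- bottle: Bystander: amber glass bottle, 64 mm across, 160 mm high; origin at the centre of its underside.
- paintjar: Bystander: small paint jar with green lid, 52 mm across, 55 mm high; origin at the centre of its underside.
- tape: Bystander: roll of yellow tape lying flat, 90 mm across, 24 mm high; origin at the centre of its underside.
- wrench: Bystander: 150 mm wrench lying beyond the turntable.
- screwdriver: Bystander: 180 mm screwdriver lying beyond the turntable.
- pencil: Bystander: yellow pencil, 150 mm, lying beyond the turntable.
Not all that is in view belongs to the job. What is shaped like the part that bears knob3_c but purple is not meant.

How it is judged:
By the outcome, as a careful person would: the job done as asked, in the order asked, and still so for the second after the job is handed in, with the robot touching nothing.
Of knob1, knob2, knob3, knob4 only 3 to 4 are there at a start; the rules pass over those that are not, and their reading is None.
Of raw1, raw2, raw3 only 2 to 3 are there at a start; the rules pass over those that are not, and their reading is None.
At some moment in a run one of knob1, knob2, knob3, knob4, raw1, raw2, raw3 may be knocked a few centimetres aside while the robot is not near it.
It also fails if it takes over 210 s, if anything falls off the work surface, if the arm or the gripper's body presses on something with over 40 N, if the wrist force passes 120 N, or if a joint passes its speed limit or range.

## Robot

A 6-joint arm with a two-finger parallel gripper is mounted at the origin on the work surface. World frame = base frame: x ahead of the robot, y to its left, z up, the work surface at z = 0. Lengths are in m, angles in rad, forces in N, time in s.
With the tool pointing down it reaches from about 0.375 to 0.925 m from the base axis. Payload 5.7 kg.
Tool frame: the origin (TCP) lies midway between the tips of the shut fingers; the grasp point (between the pads) lies 19 mm behind it; z points along the fingers, y is the direction in which the jaws open and shut (so a half turn about z gives the same grasp; the last joint's range is limited). The gripper opens to 85 mm and grips with 20 to 120 N. Pads are 22 mm wide; open, the fingers measure 114 mm over their backs; the gripper's body (76 mm by 85 mm) begins 54 mm behind the grasp point. The pads swing forward as they close: fully open they stand 13 mm farther back than shut.
Start: joints at [-1.285, 0.359, 1.51, -0, 1.272, -0.115], TCP at [0.234, -0.552, 0.231] pointing down, gripper open.
Joint ranges: [-2.97, 2.97], [-1.01, 2.36], [0.21, 2.38], [-0.96, 4.11], [0.2, 2.71], [-2.98, 2.98]. Speed limits (rad/s): [2.39, 2.39, 3.14, 3.14, 3.14, 3.14].

## Interface

Orientations are given as a unit quaternion [x, y, z, w].
In Python, from plant import * gives the robot as it stands.
- The arm moves only by the tool move_arm, never from a script. Its argument "deltas" is text: rows parted by semicolons, each of 5 numbers parted by spaces: the shift along the tool's x, y, z in m, then the turn about the tool's z in rad, then the opening, from -1 (shut) to 1 (fully open). A call has 1 to 20 rows; each row is the pose to reach, as a shift and turn from the pose commanded when the call began, along the tool's axes at that moment; what a row does not reach only later rows make up. A row lasts 1/12 s, in which the tool goes at most 41.7 mm and 7.16 degrees, less where a joint would pass 70% of its speed; a pose out of reach is approached as far as the arm can. A call with a gripper value outside its range is refused whole. The fingers move at their own pace and stop on an object; "squeeze" is the grip in N (left out, the last holds). Time passes only in rows, so rows that repeat a pose let the fingers close. It gives the time, the measured TCP pose, the force and the opening at its end, in the units of the state.
- state(): the state, without advancing time (a new reading comes with each control period).
- get_image(name): name is "scene" or "top"; returns (picture, depth): 400x640x3 uint8, blue, green, red; 400x640 float32, m along the optical axis (not along the pixel's ray), 0 where there is no reading.
- camera_info(name): a dict with "fx", "fy", "cx", "cy" (pixels), "origin" and "attitude" of the camera in the world. Camera axes: x right, y up, looking along -z (the intrinsics and any distortion apply to the point x, -y, -z); pixel columns grow to the right and rows downward; lengths in m; the calibration is good to about 2 mm. A picture is of the moment at which its call begins. camera_info takes no time and is no camera call.
- sign_off(): hands the job in, once; it reports no verdict.
The state is a dict: "t": time; "q": joint angles; "dq": joint speeds; "joint_efforts": joint torques, N m; "eef_pos": TCP position; "tcp_rot": TCP orientation; "wrist_force": force on the tool from outside, world axes, zero at the start; "wrist_torque": the same for the moment, N m; "opening": finger opening in m.
Only numpy, scipy, OpenCV 4.12 (cv2) and the standard library are available. Lean on these libraries where they do the work, as an engineer would, in place of code of your own. Each camera call takes 0.05 s, during which the arm holds its last target.

## Working session

There is one attempt and no reset: what is moved stays moved. The work goes in short steps, Python scripts to look and compute and a tool call to move; the robot and the scene stay as the last step left them, time stands still between calls to the robot, and variables do not carry over. Pictures are saved under pics/ and viewed, and the job is handed in when it is done.

Besides the shell and the picture viewer there is one more tool, called after "Request:" as name(argument=value, ...) on one line, values as JSON. move_arm: Moves the arm, as the interface text tells. Its arguments: {"type":"object","properties":{"deltas":{"type":"string"},"squeeze":{"type":"number"}},"required":["deltas"]}

```bash
ls; mkdir -p pics; python3 - <<'E'
from plant import *
import cv2
s=state();print(s)
for n in("scene","top"):
    im,d=get_image(n);cv2.imwrite(f"pics/{n}0.png",im);print(n,camera_info(n))
    import numpy as np;np.save(f"pics/{n}0.npy",d)
E
```

```text
pics
{'t': 0.0, 'q': array([-1.28512164e+00,  3.59518310e-01,  1.51146402e+00, -3.25251388e-05,
        1.27248631e+00, -1.15080928e-01]), 'dq': array([-3.06773173e-05,  2.85387639e-04,  4.27057225e-04,  9.93385299e-04,
       -1.95384626e-03, -3.01958014e-04]), 'joint_efforts': array([ 1.27865955e-03, -5.27616441e+01, -2.78620148e+01,  2.74207332e-04,
        1.30900182e-02, -3.96416084e-06]), 'eef_pos': array([ 0.23386417, -0.55179195,  0.23043364]), 'tcp_rot': array([ 9.79990064e-01,  1.99044203e-01, -9.53942169e-05, -9.33258788e-04]), 'wrist_force': array([-0.14820708,  0.09062622, -0.09842787]), 'wrist_torque': array([0.00344787, 0.02140764, 0.02712941]), 'opening': 0.08566734211389393}
scene {'fx': 373.0041466843416, 'fy': 373.0041466843416, 'cx': 327.58078796528594, 'cy': 197.48139212065874, 'origin': array([ 1.20733096, -0.02741937,  0.76916235]), 'attitude': array([0.27480104, 0.3073232 , 0.66487095, 0.62288319])}
top {'fx': 487.88749841541346, 'fy': 487.88749841541346, 'cx': 318.91398094860546, 'cy': 197.76352552106204, 'origin': array([ 0.39507826, -0.06284237,  1.34752944]), 'attitude': array([-0.02923141,  0.04273924,  0.70991259, -0.7023838 ])}
```

View pics/scene0.png

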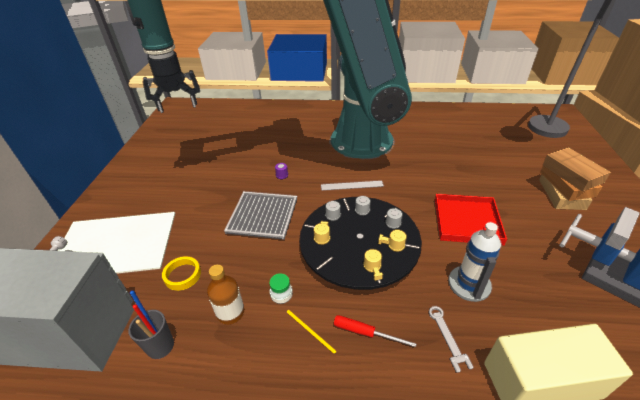

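View pics/top0.png

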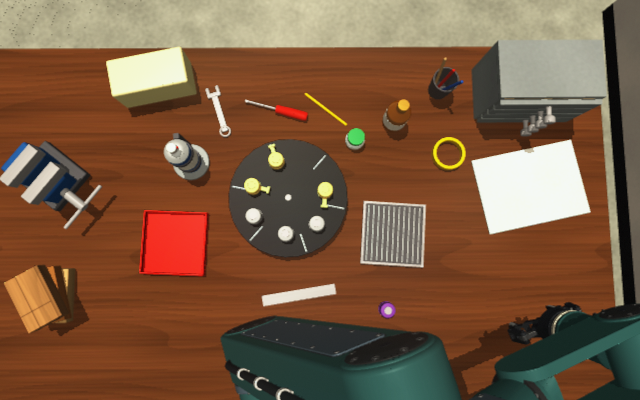

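Top view: raw yellow castings at (276,158), (254,186) and (325,190); grey knobs at (254,216), (286,234) and (317,224). The red tray is at (174,243), the rack at (393,234), the can at (180,150) and the purple decoy at (388,310). Next I'll measure them.

```bash
cat > h.py <<'E'
import numpy as np, cv2
from scipy.spatial.transform import Rotation as R
from plant import *
def cam(n):
    c=camera_info(n); return c,R.from_quat(c["attitude"]).as_matrix(),np.array(c["origin"])
def rays(n,uv):
    c,M,o=cam(n); uv=np.atleast_2d(uv).astype(float)
    d=np.c_[(uv[:,0]-c["cx"])/c["fx"],-(uv[:,1]-c["cy"])/c["fy"],-np.ones(len(uv))]
    return o,d@M.T
def onz(n,uv,z):
    o,d=rays(n,uv); return o+d*((z-o[2])/d[:,2])[:,None]
def cloud(n,dep):
    v,u=np.mgrid[:400,:640]; o,d=rays(n,np.c_[u.ravel(),v.ravel()])
    return (o+d*dep.ravel()[:,None]).reshape(400,640,3)
def proj(n,p):
    c,M,o=cam(n); q=(np.atleast_2d(p)-o)@M
    return np.c_[c["cx"]+c["fx"]*q[:,0]/-q[:,2], c["cy"]-c["fy"]*q[:,1]/-q[:,2]]
def tri(uv1,uv2):
    o1,d1=rays("top",uv1);o2,d2=rays("scene",uv2);d1=d1[0];d2=d2[0]
    A=np.c_[d1,-d2];s=np.linalg.lstsq(A,o2-o1,rcond=None)[0]
    a=o1+d1*s[0];b=o2+d2*s[1];return (a+b)/2,np.linalg.norm(a-b)
def masks(im):
    h=cv2.cvtColor(im,cv2.COLOR_BGR2HSV);H,S,V=[h[...,i].astype(int) for i in range(3)]
    return dict(yellow=(H>18)&(H<36)&(S>80)&(V>110),grey=(S<40)&(V>90),red=((H<6)|(H>174))&(S>170)&(V>100),purple=(H>125)&(H<155)&(S>80))
def comps(m,amin):
    n,l,s,c=cv2.connectedComponentsWithStats(m.astype(np.uint8),connectivity=4)
    return [(l==i,s[i],c[i]) for i in range(1,n) if s[i][4]>=amin]
E
python3 - <<'E'
from h import *
for n in("top","scene"):
    im=cv2.imread(f"pics/{n}0.png");d=np.load(f"pics/{n}0.npy");P=cloud(n,d);mk=masks(im)
    print(n,"valid",(d>0).mean())
    for k in mk:
        for m,s,c in comps(mk[k],25):
            p=P[m&(d>0)]
            if len(p)<15: continue
            zt=np.percentile(p[:,2],90);t=p[p[:,2]>zt-.006]
            if abs(t[:,1]).max()<.75 and .2<t[:,0].mean()<1 : print(k,c.round(1),s[4],"zt",zt.round(3),"cen",t.mean(0).round(4),"ext",np.ptp(t[:,:2],axis=0).round(3))
E
```

```text
top valid 0.996046875
yellow [158.9  82.1] 248 zt 0.109 cen [0.8285 0.3277 0.1068] ext [0.132 0.191]
yellow [325.5 108.8] 163 zt 0.011 cen [ 0.7828 -0.111   0.0082] ext [0.092 0.114]
yellow [403.1 104.8] 94 zt 0.162 cen [ 0.7488 -0.3001  0.1598] ext [0.027 0.026]
yellow [448.9 153. ] 406 zt 0.027 cen [ 0.6526 -0.4487  0.0242] ext [0.088 0.088]
yellow [274.8 157.5] 265 zt 0.087 cen [0.6277 0.0262 0.0842] ext [0.038 0.037]
yellow [254.4 186.1] 277 zt 0.087 cen [0.5597 0.0892 0.0846] ext [0.037 0.037]
yellow [324.4 192.4] 270 zt 0.087 cen [ 0.5475 -0.103   0.085 ] ext [0.037 0.037]
yellow [ 65.7 273.3] 29 zt 0.044 cen [0.336  0.5786 0.0413] ext [0.029 0.01 ]
grey [155.8  70.9] 1643 zt 0.113 cen [0.8573 0.3335 0.1104] ext [0.117 0.169]
grey [217.9 108.6] 294 zt 0.011 cen [0.7876 0.1916 0.0081] ext [0.128 0.065]
grey [259.8 104. ] 42 zt 0.019 cen [0.7956 0.0721 0.0162] ext [0.025 0.078]
grey [539.  120.9] 391 zt 0.181 cen [ 0.7105 -0.6568  0.1802] ext [0.041 0.027]
grey [351.5 144. ] 42 zt 0.03 cen [ 0.6791 -0.1779  0.0283] ext [0.035 0.038]
grey [176.6 151. ] 462 zt 0.203 cen [0.6355 0.2
[... 3918 characters left out ...]
24.1 312. ] 179 zt 0.069 cen [ 0.7814 -0.2954  0.0688] ext [0.01  0.039]
grey [450.  340.9] 599 zt 0.01 cen [0.7929 0.1912 0.008 ] ext [0.145 0.07 ]
grey [158.5 318.8] 56 zt 0.091 cen [ 0.8274 -0.4119  0.0898] ext [0.052 0.043]
grey [395.3 338.7] 108 zt 0.018 cen [0.8003 0.0737 0.016 ] ext [0.024 0.085]
grey [142.5 338.3] 37 zt 0.092 cen [ 0.8712 -0.4249  0.0907] ext [0.013 0.046]
red [465.9 216.4] 2551 zt 0.023 cen [0.4128 0.3037 0.0252] ext [0.315 0.177]
red [143.2 318.6] 142 zt 0.155 cen [ 0.8432 -0.4292  0.1555] ext [0.008 0.007]
red [353.7 325.7] 492 zt 0.026 cen [ 0.7764 -0.0148  0.0244] ext [0.038 0.088]
purple [281.1 171.3] 145 zt 0.041 cen [ 0.2371 -0.2657  0.0392] ext [0.039 0.036]
```

```bash
python3 - <<'E'
from h import *
im=cv2.imread("pics/top0.png");cv2.imwrite("pics/c1.png",cv2.resize(im[125:285,130:330],None,fx=4,fy=3.75,interpolation=cv2.INTER_CUBIC))
im=cv2.imread("pics/scene0.png");cv2.imwrite("pics/c2.png",cv2.resize(im[180:310,290:520],None,fx=3.4,fy=3.4,interpolation=cv2.INTER_CUBIC))
E
```

```text
(no output)
```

View pics/c1.png

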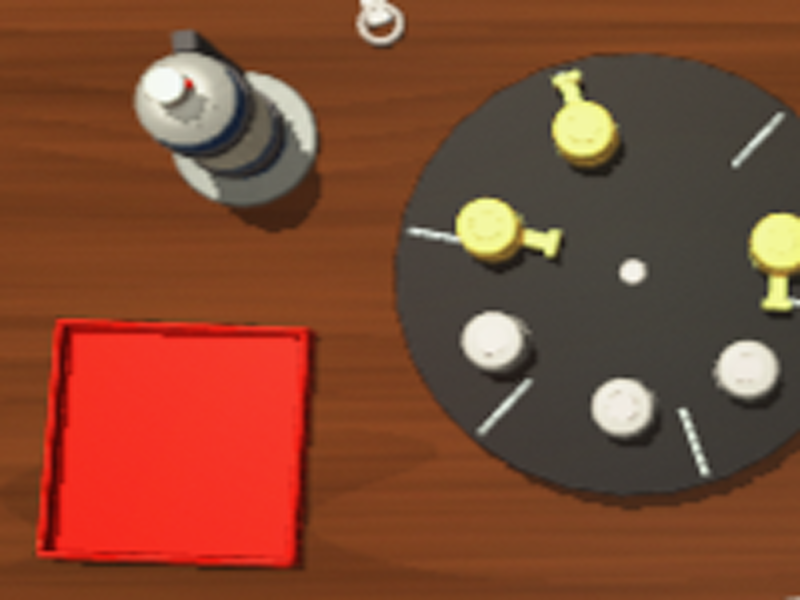

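View pics/c2.png

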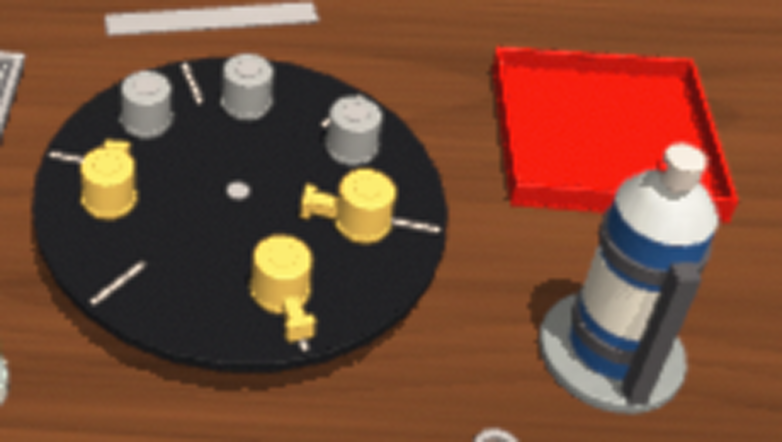

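```bash
cat >> h.py <<'E'
def survey(tag=None,verbose=True):
    """castings from both views: top-face centre per view, mean, sprue yaw"""
    out={}
    C=np.array([.532,-.005])
    for n in("top","scene"):
        im,d=get_image(n)
        if tag: cv2.imwrite(f"pics/{n}_{tag}.png",im)
        P=cloud(n,d);mk=masks(im)
        for k in("yellow","grey"):
            for m,s,c in comps(mk[k],25):
                p=P[m&(d>0)]
                if len(p)<25: continue
                zt=np.percentile(p[:,2],85);t=p[p[:,2]>zt-.006]
                e=np.ptp(t[:,:2],axis=0)
                if not(e.max()<.048 and e.min()>.02 and (.035<zt<.1) and .3<t[:,0].mean()<.75 and abs(t[:,1].mean())<.42): continue
                cc=t.mean(0); yaw=None
                if k=="yellow":
                    q=p[(np.hypot(*(p[:,:2]-cc[:2]).T)>.026)&(np.hypot(*(p[:,:2]-cc[:2]).T)<.055)]
                    if len(q)>4: v=(q[:,:2]-cc[:2]).mean(0);yaw=np.arctan2(v[1],v[0])
                out.setdefault((n,k),[]).append((cc,zt,e,yaw))
                if verbose: print(n,k,cc.round(4),"zt",zt.round(3),"e",e.round(3),"yaw",None if yaw is None else round(float(yaw),2))
    for k in("yellow","grey"):
        for a in out.get(("top",k),[]):
            for b in out.get(("scene",k),[]):
                if np.hypot(*(a[0]-b[0])[:2])<.015: print("MEAN",k,((a[0]+b[0])/2).round(4),"yaws",a[3],b[3])
    return out
def go(x,y,z,phi,cmd=None):
    s=state();p=s["eef_pos"];Rm=R.from_quat(s["tcp_rot"]).as_matrix()
    ph=np.arctan2(Rm[1,0],Rm[0,0])
    d=Rm.T@(np.array([x,y,z])-p); t=-(phi-ph); t=(t+np.pi)%(2*np.pi)-np.pi
    print("at",p.round(4),"phi",round(ph,3),"q6",s["q"][5].round(2),"-> delta",d.round(4),"turn",round(t,3),"rows",int(np.ceil(max(np.linalg.norm(d)/.0417,abs(t)/.125))))
E
python3 - <<'E'
from h import *
survey("1")
E
python3 - <<'E'
from h import *
# tray & rack corners in both views: minAreaRect
for n in("top","scene"):
    im=cv2.imread(f"pics/{n}_1.png");mk=masks(im)
    for k,ref in(("red",None),("grey",None)):
        for m,s,c in comps(mk[k],2000):
            if s[4]>6000: continue
            cn=max(cv2.findContours(cv2.morphologyEx(m.astype(np.uint8),cv2.MORPH_CLOSE,np.ones((5,5))),cv2.RETR_EXTERNAL,cv2.CHAIN_APPROX_NONE)[0],key=cv2.contourArea)
            ap=cv2.approxPolyDP(cv2.convexHull(cn),6,True)[:,0]
            z=.025 if k=="red" else .021
            w=onz(n,ap,z); print(n,k,ap.tolist()); print(w.round(4)[:,:2].tolist(),w.mean(0).round(4), [round(float(np.linalg.norm(w[i]-w[i-1])),3) for i in range(len(w))])
print("cap",tri((171.5,147.0),(491.4,227)))
go(.63,.026,.16,.0)
E
```

```text
top yellow [0.6277 0.0265 0.0845] zt 0.086 e [0.038 0.037] yaw 0.28
top yellow [0.5599 0.0887 0.0845] zt 0.086 e [0.037 0.037] yaw -1.79
top yellow [ 0.5474 -0.1027  0.0847] zt 0.086 e [0.037 0.039] yaw 3.1
top grey [ 0.6244 -0.0887  0.0445] zt 0.047 e [0.038 0.033] yaw None
top grey [0.4812 0.0849 0.0845] zt 0.086 e [0.037 0.036] yaw None
top grey [ 0.4597 -0.0791  0.085 ] zt 0.087 e [0.039 0.036] yaw None
top grey [0.4356 0.0807 0.0453] zt 0.048 e [0.037 0.035] yaw None
top grey [0.4338 0.0014 0.0846] zt 0.087 e [0.036 0.036] yaw None
top grey [ 0.4093 -0.045   0.0458] zt 0.048 e [0.045 0.021] yaw None
scene yellow [ 0.5528 -0.1038  0.084 ] zt 0.085 e [0.042 0.037] yaw 3.0
scene yellow [0.5653 0.0877 0.0842] zt 0.085 e [0.039 0.038] yaw -1.99
scene yellow [0.6333 0.0249 0.0845] zt 0.085 e [0.04  0.038] yaw 0.43
scene grey [0.4405 0.0005 0.084 ] zt 0.085 e [0.039 0.036] yaw None
scene grey [ 0.4651 -0.0802  0.0837] zt 0.085 e [0.039 0.036] yaw None
scene grey [0.4862 0.0837 0.0842] zt 0.085 e [0.036 0.037] yaw None
MEAN yellow [0.6305 0.0257 0.0845] yaws 0.2761793392570948 0.4271132
[... 1443 characters left out ...]
, 0.5028], [-1.1896, 0.6369]] [-0.9479  0.7038  0.021 ] [0.789, 1.007, 0.479, 0.21, 0.189, 0.526]
scene grey [[453, 23], [463, 39], [446, 79], [408, 81], [402, 24]]
[[-1.3637, 0.5731], [-1.0651, 0.5774], [-0.5111, 0.3914], [-0.4829, 0.2125], [-1.3388, 0.2494]] [-0.9523  0.4008  0.021 ] [0.325, 0.299, 0.584, 0.181, 0.857]
scene grey [[243, 192], [296, 196], [283, 238], [225, 231]]
[[0.3475, -0.3672], [0.3575, -0.1996], [0.5317, -0.2112], [0.5149, -0.3767]] [ 0.4379 -0.2887  0.021 ] [0.168, 0.168, 0.175, 0.166]
cap (array([0.63721702, 0.26466022, 0.19968758]), np.float64(0.002079709809447624))
at [ 0.234  -0.552   0.2307] phi 0.401 q6 -0.12 -> delta [ 0.5902 -0.3776  0.0713] turn 0.401 rows 17
```

Candidates: three sprued yellow castings at top (275,157), (254,186) and (324,192). Lookalikes are the tape (449,153), the yellow pencil (325,109), the sponge (159,82), the purple knob (388,310) and the white bench strip (298,294). The close crop confirms three sprued yellow castings and three grey knobs, all with tops at 0.0845 in both views. I'll start with A at (0.630, 0.026), sprue yaw about 0.3.

```bash
python3 - <<'E'
from h import *
go(.6305,.026,.15,.30)
E
```

```text
at [ 0.234  -0.552   0.2307] phi 0.401 q6 -0.12 -> delta [ 0.5906 -0.3774  0.0813] turn 0.101 rows 17
```

Request:
move_arm(deltas="0.591 -0.377 0.08 0.1 0.4;0.591 -0.377 0.08 0.1 0.4;0.591 -0.377 0.08 0.1 0.4;0.591 -0.377 0.08 0.1 0.4;0.591 -0.377 0.08 0.1 0.4;0.591 -0.377 0.08 0.1 0.4;0.591 -0.377 0.08 0.1 0.4;0.591 -0.377 0.08 0.1 0.4;0.591 -0.377 0.08 0.1 0.4;0.591 -0.377 0.08 0.1 0.4;0.591 -0.377 0.08 0.1 0.4;0.591 -0.377 0.08 0.1 0.4;0.591 -0.377 0.08 0.1 0.4;0.591 -0.377 0.08 0.1 0.4;0.591 -0.377 0.08 0.1 0.4;0.591 -0.377 0.08 0.1 0.4;0.591 -0.377 0.08 0.1 0.4;0.591 -0.377 0.08 0.1 0.4;0.591 -0.377 0.08 0.1 0.4;0.591 -0.377 0.08 0.1 0.4", squeeze=30)

```text
t: 1.87
eef_pos: [0.6304, 0.0251, 0.1509]
tcp_rot: [0.989, 0.15, -0.001, 0.0]
wrist_force: [0.5, -0.5, -0.1]
opening: 0.06
```

```bash
python3 - <<'E'
from h import *
go(.6305,.026,.048,.30)
survey("2")
print(state()["wrist_force"],state()["opening"])
E
```

```text
at [0.6304 0.0251 0.1509] phi 0.302 q6 1.2 -> delta [ 0.0005 -0.0008  0.1029] turn 0.002 rows 3
top yellow [0.5601 0.0886 0.0844] zt 0.086 e [0.037 0.037] yaw -1.79
top yellow [ 0.5475 -0.1028  0.0844] zt 0.086 e [0.037 0.037] yaw 3.12
top grey [ 0.6254 -0.0894  0.0441] zt 0.046 e [0.038 0.033] yaw None
top grey [ 0.4589 -0.0795  0.0849] zt 0.087 e [0.036 0.036] yaw None
top grey [ 0.433  -0.0034  0.0844] zt 0.086 e [0.036 0.026] yaw None
top grey [ 0.4089 -0.0452  0.0457] zt 0.048 e [0.045 0.021] yaw None
scene yellow [ 0.5527 -0.1041  0.0842] zt 0.085 e [0.038 0.037] yaw 3.07
scene yellow [0.6331 0.0249 0.0843] zt 0.085 e [0.039 0.038] yaw 0.46
scene grey [ 0.4651 -0.0805  0.0839] zt 0.085 e [0.041 0.036] yaw None
MEAN yellow [ 0.5501 -0.1034  0.0843] yaws 3.1212712361339943 3.071027032385411
MEAN grey [ 0.462  -0.08    0.0844] yaws None None
[ 0.53700725 -0.85237699  0.21625455] 0.05992257918601306
```

View pics/scene_2.png

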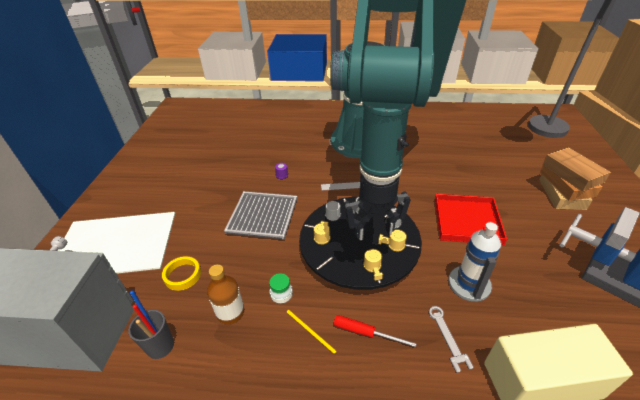

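```bash
python3 - <<'E'
from h import *
p=state()["eef_pos"]; print(proj("scene",p),proj("top",p))
im=cv2.imread("pics/scene_2.png");u,v=proj("scene",p)[0]
cv2.circle(im,(int(round(u)),int(round(v))),1,(0,0,255),-1)
cv2.imwrite("pics/c3.png",cv2.resize(im[180:290,300:450],None,fx=5,fy=5,interpolation=cv2.INTER_NEAREST))
E
```

```text
[[374.10679019 235.5381771 ]] [[273.8878689  152.92708423]]
```

View pics/c3.png

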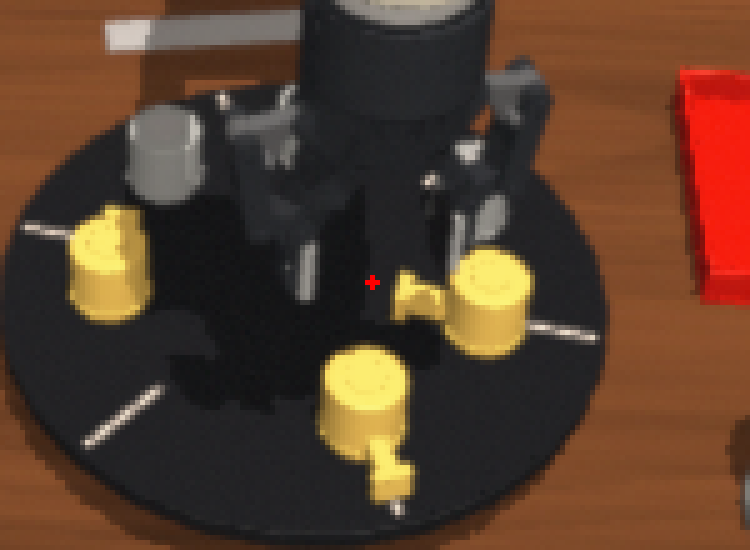

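The projected TCP sits midway between the fingertips, at crop (372,283), so calibration is good. Descend, close, lift.

Request:
move_arm(deltas="0.001 -0.001 0.04 0 0.4;0.001 -0.001 0.07 0 0.4;0.001 -0.001 0.09 0 0.4;0.001 -0.001 0.102 0 0.4;0.001 -0.001 0.102 0 0.4;0.001 -0.001 0.102 0 0.4;0.001 -0.001 0.102 0 -1;0.001 -0.001 0.102 0 -1;0.001 -0.001 0.102 0 -1;0.001 -0.001 0.102 0 -1;0.001 -0.001 0.102 0 -1;0.001 -0.001 0.102 0 -1;0.001 -0.001 0.102 0 -1;0.001 -0.001 0.102 0 -1")

```text
t: 3.13
eef_pos: [0.6333, 0.0264, 0.0513]
tcp_rot: [0.989, 0.15, 0.002, 0.0]
wrist_force: [-1.1, -0.4, 7.1]
opening: 0.0391
```

```bash
python3 - <<'E'
from h import *
u=np.array([np.cos(-.07),np.sin(-.07)]);v=np.array([-u[1],u[0]]);T=np.array([.416,.303])
for n,a in(("P1",(-50,30)),("P2",(50,30)),("P3",(0,-30))): print(n,(T+a[0]/1e3*u+a[1]/1e3*v).round(4))
t=T-.05*u+.03*v
go(*state()["eef_pos"][:2],.16,.30)
go(t[0],t[1],.16,0)
E
```

```text
P1 [0.3682 0.3364]
P2 [0.468  0.3294]
P3 [0.4139 0.2731]
at [0.6333 0.0264 0.0513] phi 0.301 q6 1.2 -> delta [ 0.0003  0.0002 -0.1087] turn 0.001 rows 3
at [0.6333 0.0264 0.0513] phi 0.301 q6 1.2 -> delta [-0.1608 -0.3746 -0.1097] turn 0.301 rows 11
```

Contact of 7 N upward suggests the tips touch the disc at that depth, so I'll grip a few mm higher from now on. Lift and carry to the tray.

Request:
move_arm(deltas="0 0 -0.03 0 -1;0 0 -0.07 0 -1;0 0 -0.11 0 -1;-0.161 -0.375 -0.11 0.37 -1;-0.161 -0.375 -0.11 0.37 -1;-0.161 -0.375 -0.11 0.37 -1;-0.161 -0.375 -0.11 0.37 -1;-0.161 -0.375 -0.11 0.37 -1;-0.161 -0.375 -0.11 0.37 -1;-0.161 -0.375 -0.11 0.37 -1;-0.161 -0.375 -0.11 0.37 -1;-0.161 -0.375 -0.11 0.37 -1;-0.161 -0.375 -0.11 0.37 -1;-0.161 -0.375 -0.11 0.37 -1;-0.161 -0.375 -0.11 0.37 -1;-0.161 -0.375 -0.11 0.37 -1")

```text
t: 4.47
eef_pos: [0.3672, 0.3371, 0.1598]
tcp_rot: [0.999, -0.034, 0.001, -0.0]
wrist_force: [0.6, -0.4, -0.8]
opening: 0.0394
```

```bash
python3 - <<'E'
from h import *
print(state()["opening"],state()["wrist_force"])
go(.3682,.3364,.0145,-.07)
for n in("scene","top"):
    im,d=get_image(n);cv2.imwrite(f"pics/{n}_3.png",im)
    cv2.imwrite(f"pics/c4{n}.png",cv2.resize(im[100:300,330:530] if n=="scene" else im[120:300,120:340],None,fx=3,fy=3))
E
```

```text
0.03936195745994268 [ 0.6120956  -0.36109038 -0.84063147]
at [0.3672 0.3371 0.1598] phi -0.068 q6 2.24 -> delta [0.0009 0.0007 0.1453] turn 0.002 rows 4
```

View pics/c4scene.png

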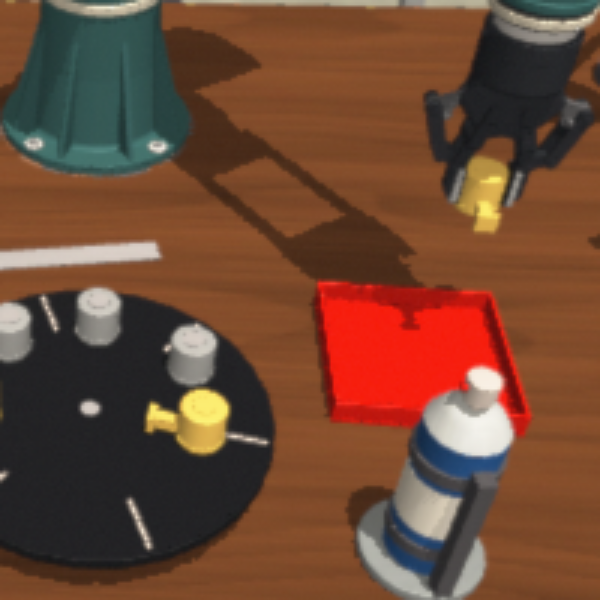

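View pics/c4top.png

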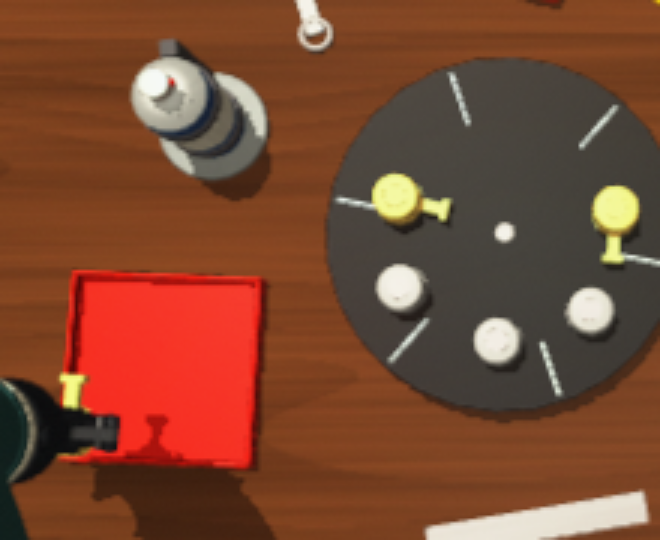

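Casting A is held at scene crop (485,180) with its sprue toward +x, over the tray. Place it.

Request:
move_arm(deltas="0.001 0.001 0.04 0 -1;0.001 0.001 0.08 0 -1;0.001 0.001 0.11 0 -1;0.001 0.001 0.13 0 -1;0.001 0.001 0.14 0 -1;0.001 0.001 0.145 0 -1;0.001 0.001 0.145 0 -1;0.001 0.001 0.145 0 -1;0.001 0.001 0.145 0 0.2;0.001 0.001 0.145 0 0.2;0.001 0.001 0.145 0 0.2;0.001 0.001 0.145 0 0.2;0.001 0.001 0.12 0 0.2;0.001 0.001 0.08 0 0.2;0.001 0.001 0.04 0 0.2;0.001 0.001 0 0 0.2")

```text
t: 5.9
eef_pos: [0.3672, 0.3356, 0.161]
tcp_rot: [0.999, -0.034, -0.0, 0.0]
wrist_force: [0.3, 0.9, -0.0]
opening: 0.0511
```

```bash
python3 - <<'E'
from h import *
survey("4",0)
go(.5626,.088,.16,1.37)
go(.5626,.088,.16,-1.77)
E
```

```text
MEAN yellow [0.5626 0.0885 0.0842] yaws -1.7683289255412509 -1.9936330431320346
MEAN yellow [ 0.5504 -0.1033  0.0845] yaws 3.0920290240439727 2.965256519834058
MEAN grey [0.4837 0.0845 0.0844] yaws None None
MEAN grey [ 0.4618 -0.08    0.0843] yaws None None
MEAN grey [0.4372 0.0008 0.0843] yaws None None
at [0.3716 0.3387 0.1659] phi -0.069 q6 2.24 -> delta [0.2077 0.2371 0.006 ] turn -1.439 rows 12
at [0.3716 0.3387 0.1659] phi -0.069 q6 2.24 -> delta [0.2077 0.2371 0.006 ] turn 1.701 rows 14
```

Request:
move_arm(deltas="0.211 0.234 0 -1.44 0.4;0.211 0.234 0 -1.44 0.4;0.211 0.234 0 -1.44 0.4;0.211 0.234 0 -1.44 0.4;0.211 0.234 0 -1.44 0.4;0.211 0.234 0 -1.44 0.4;0.211 0.234 0 -1.44 0.4;0.211 0.234 0 -1.44 0.4;0.211 0.234 0 -1.44 0.4;0.211 0.234 0 -1.44 0.4;0.211 0.234 0 -1.44 0.4;0.211 0.234 0 -1.44 0.4;0.211 0.234 0 -1.44 0.4;0.211 0.234 0 -1.44 0.4;0.211 0.234 0 -1.44 0.4;0.211 0.234 0 -1.44 0.4;0.211 0.234 0 -1.44 0.4;0.211 0.234 0 -1.44 0.4")

```text
t: 7.5
eef_pos: [0.5621, 0.088, 0.1593]
tcp_rot: [0.774, 0.633, -0.0, -0.0]
wrist_force: [-0.3, 0.6, -0.1]
opening: 0.0596
```

```bash
python3 - <<'E'
from h import *
survey("5",0)
im=cv2.imread("pics/scene_5.png");cv2.imwrite("pics/c5.png",cv2.resize(im[150:300,300:520],None,fx=3,fy=3))
go(.5626,.0885,.054,1.37)
E
```

```text
MEAN yellow [ 0.5501 -0.1033  0.0842] yaws 3.0964898967336243 2.941976088041203
MEAN grey [ 0.4621 -0.0802  0.0842] yaws None None
MEAN grey [0.4369 0.0009 0.0844] yaws None None
at [0.5622 0.0879 0.1593] phi 1.371 q6 0.23 -> delta [0.0006 0.0003 0.1053] turn 0.001 rows 3
```

View pics/c5.png

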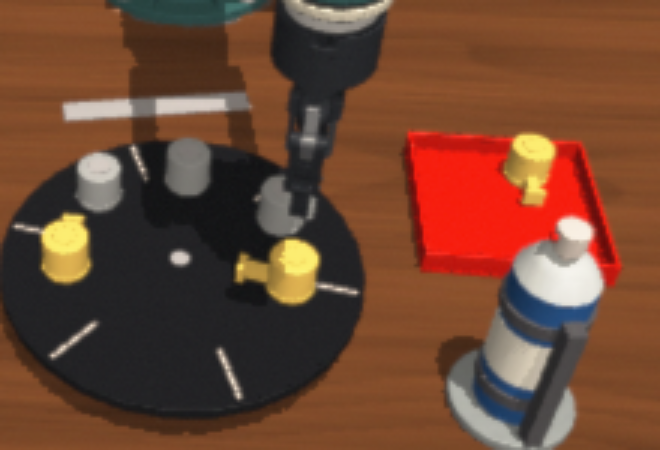

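Casting A stands in the tray at crop (530,160). The gripper is above B at crop (292,265). Grasp B with TCP z ≈ 0.054.

Request:
move_arm(deltas="0.001 0 0.04 0 0.4;0.001 0 0.07 0 0.4;0.001 0 0.095 0 0.4;0.001 0 0.105 0 0.4;0.001 0 0.105 0 0.4;0.001 0 0.105 0 0.4;0.001 0 0.105 0 -1;0.001 0 0.105 0 -1;0.001 0 0.105 0 -1;0.001 0 0.105 0 -1;0.001 0 0.105 0 -1;0.001 0 0.105 0 -1;0.001 0 0.105 0 -1;0.001 0 0.105 0 -1")

```text
t: 8.77
eef_pos: [0.564, 0.0889, 0.0561]
tcp_rot: [0.774, 0.633, 0.001, 0.001]
wrist_force: [0.5, 0.8, 6.3]
opening: 0.0389
```

```bash
python3 - <<'E'
from h import *
go(.5626,.0885,.16,1.37)
go(.4139,.2731,.16,1.50)
E
```

```text
at [0.564  0.0889 0.0561] phi 1.371 q6 0.24 -> delta [-0.0006 -0.0009 -0.1039] turn 0.001 rows 3
at [0.564  0.0889 0.0561] phi 1.371 q6 0.24 -> delta [ 0.1508 -0.1833 -0.1044] turn -0.129 rows 7
```

Request:
move_arm(deltas="0 0 -0.03 0 -1;0 0 -0.07 0 -1;0 0 -0.105 0 -1;0.151 -0.183 -0.105 -0.13 -1;0.151 -0.183 -0.105 -0.13 -1;0.151 -0.183 -0.105 -0.13 -1;0.151 -0.183 -0.105 -0.13 -1;0.151 -0.183 -0.105 -0.13 -1;0.151 -0.183 -0.105 -0.13 -1;0.151 -0.183 -0.105 -0.13 -1;0.151 -0.183 -0.105 -0.13 -1;0.151 -0.183 -0.105 -0.13 -1;0.151 -0.183 -0.105 -0.13 -1;0.151 -0.183 -0.105 -0.13 -1;0.151 -0.183 -0.105 -0.13 -1")

```text
t: 10.02
eef_pos: [0.4139, 0.2724, 0.1594]
tcp_rot: [0.732, 0.681, 0.0, 0.0]
wrist_force: [0.0, 0.1, -0.4]
opening: 0.039
```

```bash
python3 - <<'E'
from h import *
print(state()["opening"],state()["wrist_force"])
go(.4139,.2731,.019,1.50)
for n in("scene",):
    im,d=get_image(n)
    cv2.imwrite(f"pics/c6{n}.png",cv2.resize(im[100:300,330:530] if n=="scene" else im[120:300,120:340],None,fx=3,fy=3))
E
```

```text
0.03900062013984687 [ 0.03157872  0.09239302 -0.44629606]
at [0.4139 0.2724 0.1594] phi 1.499 q6 0.51 -> delta [ 0.0007 -0.      0.1404] turn -0.001 rows 4
```

View pics/c6scene.png

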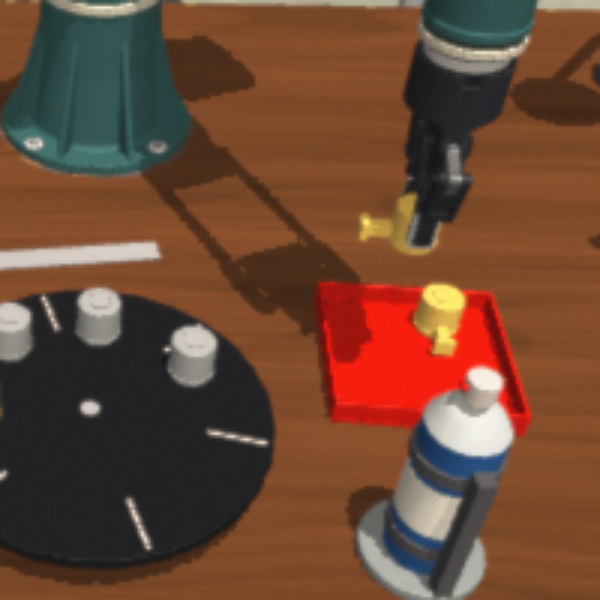

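B is held with its sprue toward −y. I'll place it 5 mm further in for wall clearance.

Request:
move_arm(deltas="0.005 0 0.04 0 -1;0.005 0 0.08 0 -1;0.005 0 0.11 0 -1;0.005 0 0.13 0 -1;0.005 0 0.14 0 -1;0.005 0 0.141 0 -1;0.005 0 0.141 0 -1;0.005 0 0.141 0 0.2;0.005 0 0.141 0 0.2;0.005 0 0.141 0 0.2;0.005 0 0.141 0 0.2;0.005 0 0.12 0 0.2;0.005 0 0.09 0 0.2;0.005 0 0.05 0 0.2;0.005 0 0.02 0 0.2;0.005 0 0 0 0.2;0.005 0 0 0 0.2;0.005 0 0 0 0.2")

```text
t: 11.57
eef_pos: [0.4143, 0.2787, 0.1609]
tcp_rot: [0.731, 0.682, 0.002, 0.001]
wrist_force: [0.2, 0.2, -0.3]
opening: 0.0514
```

```bash
python3 - <<'E'
from h import *
survey("7",1)
go(.5503,-.1033,.16,-.04)
im=cv2.imread("pics/scene_7.png");cv2.imwrite("pics/c7.png",cv2.resize(im[150:300,300:520],None,fx=3,fy=3))
E
```

```text
top yellow [ 0.5473 -0.1023  0.0844] zt 0.086 e [0.037 0.039] yaw 3.11
top yellow [0.413  0.2763 0.0444] zt 0.046 e [0.034 0.037] yaw -1.71
top grey [0.6519 0.0338 0.0447] zt 0.047 e [0.047 0.022] yaw None
top grey [ 0.6264 -0.091   0.0444] zt 0.046 e [0.038 0.036] yaw None
top grey [0.4812 0.0858 0.0846] zt 0.087 e [0.037 0.036] yaw None
top grey [ 0.459  -0.0794  0.0844] zt 0.086 e [0.037 0.036] yaw None
top grey [0.4361 0.0812 0.0447] zt 0.047 e [0.037 0.035] yaw None
top grey [0.4335 0.0023 0.0849] zt 0.087 e [0.036 0.039] yaw None
scene yellow [0.3703 0.334  0.0442] zt 0.045 e [0.039 0.037] yaw -0.06
scene yellow [0.4199 0.2754 0.0442] zt 0.045 e [0.04  0.036] yaw -1.71
scene yellow [ 0.5526 -0.1038  0.0843] zt 0.085 e [0.04  0.037] yaw 2.98
scene grey [0.4397 0.0009 0.0841] zt 0.085 e [0.039 0.036] yaw None
scene grey [ 0.4646 -0.0801  0.084 ] zt 0.085 e [0.038 0.036] yaw None
scene grey [0.487  0.084  0.0841] zt 0.085 e [0.038 0.038] yaw None
MEAN yellow [ 0.5499 -0.1031  0.0843] yaws 3.110284269608247 2.9765763301947024
MEAN yellow [0.4165 0.2759 0.0443] yaws -1.7099857732048638 -1.7120163332696199
MEAN grey [0.4841 0.0849 0.0844] yaws None None
MEAN grey [ 0.4618 -0.0798  0.0842] yaws None None
MEAN grey [0.4366 0.0016 0.0845] yaws None None
at [0.4126 0.2779 0.1587] phi 1.501 q6 0.52 -> delta [-0.3706  0.164  -0.0013] turn 1.541 rows 13
```

View pics/c7.png

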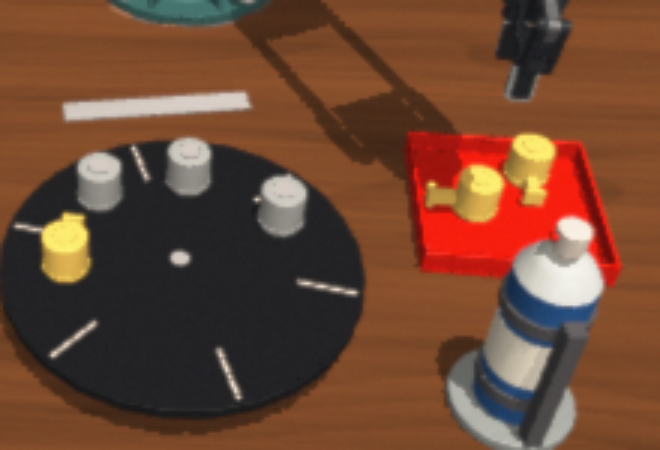

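A and B stand in the tray, at crop (530,155) and (480,190). Next is C.

Request:
move_arm(deltas="-0.371 0.165 0 1.54 0.4;-0.371 0.165 0 1.54 0.4;-0.371 0.165 0 1.54 0.4;-0.371 0.165 0 1.54 0.4;-0.371 0.165 0 1.54 0.4;-0.371 0.165 0 1.54 0.4;-0.371 0.165 0 1.54 0.4;-0.371 0.165 0 1.54 0.4;-0.371 0.165 0 1.54 0.4;-0.371 0.165 0 1.54 0.4;-0.371 0.165 0 1.54 0.4;-0.371 0.165 0 1.54 0.4;-0.371 0.165 0 1.54 0.4;-0.371 0.165 0 1.54 0.4;-0.371 0.165 0 1.54 0.4;-0.371 0.165 0 1.54 0.4;-0.371 0.165 0 1.54 0.4;-0.371 0.165 0 1.54 0.4;-0.371 0.165 0 1.54 0.4")

```text
t: 13.25
eef_pos: [0.552, -0.1032, 0.1593]
tcp_rot: [1.0, -0.019, -0.0, -0.0]
wrist_force: [-0.2, 0.4, -0.3]
opening: 0.0599
```

```bash
python3 - <<'E'
from h import *
survey("8",0)
go(.55,-.1033,.053,-.04)
im=cv2.imread("pics/scene_8.png");cv2.imwrite("pics/c8.png",cv2.resize(im[130:300,280:460],None,fx=3,fy=3))
E
```

```text
MEAN yellow [0.4164 0.2758 0.0444] yaws -1.6884273436492527 -1.697549795644379
MEAN yellow [0.3672 0.3341 0.0445] yaws -0.04638136931096439 -0.05295411736540878
MEAN grey [0.484  0.0848 0.0844] yaws None None
MEAN grey [ 0.4405 -0.0035  0.1311] yaws None None
at [ 0.552  -0.1033  0.1594] phi -0.039 q6 1.3 -> delta [-2.000e-03  1.000e-04  1.064e-01] turn 0.001 rows 3
```

View pics/c8.png

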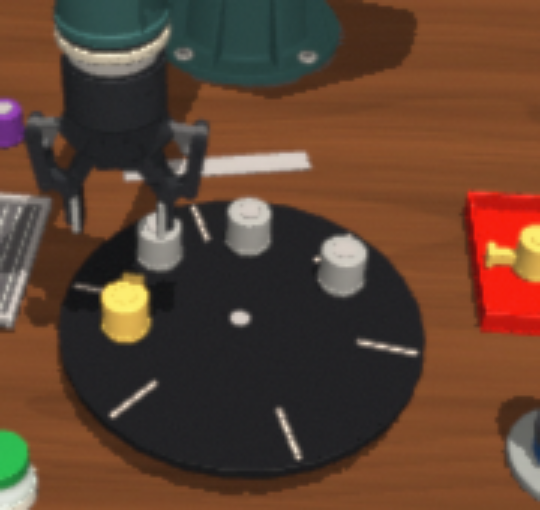

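C is still at crop (125,310), with the gripper above it.

Request:
move_arm(deltas="-0.002 0 0.04 0 0.4;-0.002 0 0.07 0 0.4;-0.002 0 0.095 0 0.4;-0.002 0 0.105 0 0.4;-0.002 0 0.105 0 0.4;-0.002 0 0.105 0 0.4;-0.002 0 0.105 0 -1;-0.002 0 0.105 0 -1;-0.002 0 0.105 0 -1;-0.002 0 0.105 0 -1;-0.002 0 0.105 0 -1;-0.002 0 0.105 0 -1;-0.002 0 0.105 0 -1;-0.002 0 0.105 0 -1")

```text
t: 14.52
eef_pos: [0.5517, -0.1038, 0.0561]
tcp_rot: [1.0, -0.02, 0.002, 0.0]
wrist_force: [0.2, 0.7, 7.0]
opening: 0.039
```

```bash
python3 - <<'E'
from h import *
go(.473,.3294,.16,-.07)
E
```

```text
at [ 0.5517 -0.1038  0.0561] phi -0.039 q6 1.3 -> delta [-0.0952 -0.4297 -0.1046] turn 0.031 rows 11
```

Request:
move_arm(deltas="0 0 -0.03 0 -1;0 0 -0.07 0 -1;0 0 -0.105 0 -1;-0.096 -0.43 -0.105 0.03 -1;-0.096 -0.43 -0.105 0.03 -1;-0.096 -0.43 -0.105 0.03 -1;-0.096 -0.43 -0.105 0.03 -1;-0.096 -0.43 -0.105 0.03 -1;-0.096 -0.43 -0.105 0.03 -1;-0.096 -0.43 -0.105 0.03 -1;-0.096 -0.43 -0.105 0.03 -1;-0.096 -0.43 -0.105 0.03 -1;-0.096 -0.43 -0.105 0.03 -1;-0.096 -0.43 -0.105 0.03 -1;-0.096 -0.43 -0.105 0.03 -1;-0.096 -0.43 -0.105 0.03 -1;-0.096 -0.43 -0.105 0.03 -1;-0.096 -0.43 -0.105 0.03 -1;-0.096 -0.43 -0.105 0.03 -1")

```text
t: 16.1
eef_pos: [0.4712, 0.3288, 0.1595]
tcp_rot: [0.999, -0.035, -0.0, 0.0]
wrist_force: [-0.5, -0.7, 0.0]
opening: 0.0394
```

```bash
python3 - <<'E'
from h import *
print(state()["opening"])
go(.473,.3285,.019,-.07)
survey("9",0)
im=cv2.imread("pics/scene_9.png");cv2.imwrite("pics/c9.png",cv2.resize(im[130:300,330:530],None,fx=3,fy=3))
E
```

```text
0.03938641188679106
at [0.4712 0.3288 0.1595] phi -0.071 q6 2.13 -> delta [1.800e-03 1.000e-04 1.405e-01] turn -0.001 rows 4
MEAN yellow [0.4167 0.2749 0.0446] yaws -1.689746404010222 -1.7207440898959203
MEAN yellow [0.3678 0.3344 0.0444] yaws -0.05289577263383373 -0.06653112769002596
MEAN grey [0.4839 0.085  0.0844] yaws None None
MEAN grey [ 0.4616 -0.0793  0.0844] yaws None None
MEAN grey [0.4372 0.0022 0.0843] yaws None None
```

View pics/c9.png

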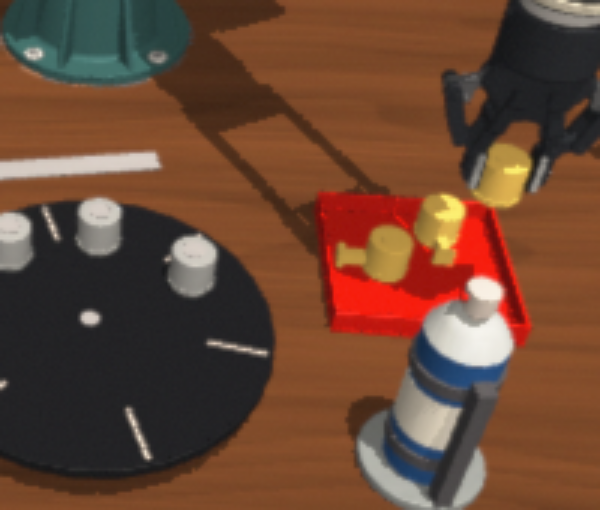

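Request:
move_arm(deltas="0.003 0 0.04 0 -1;0.003 0 0.08 0 -1;0.003 0 0.11 0 -1;0.003 0 0.13 0 -1;0.003 0 0.14 0 -1;0.003 0 0.141 0 -1;0.003 0 0.141 0 -1;0.003 0 0.141 0 0.2;0.003 0 0.141 0 0.2;0.003 0 0.141 0 0.2;0.003 0 0.141 0 0.2;0.003 0 0.12 0 0.2;0.003 0 0.09 0 0.2;0.003 0 0.05 0 0.2;0.003 0 0.01 0 0.2;0.003 0 -0.03 0 0.2;0.003 0 -0.07 0 -1;0.003 0 -0.11 0 -1;0.003 0 -0.11 0 -1;0.003 0 -0.11 0 -1")

```text
t: 17.87
eef_pos: [0.4756, 0.3309, 0.273]
tcp_rot: [0.999, -0.035, 0.003, -0.002]
wrist_force: [-0.4, -0.7, -0.7]
opening: 0.003
```

```bash
python3 - <<'E'
from h import *
survey("10",0)
im,d=get_image("top");P=cloud("top",d)
for n in("top","scene"):
    im,d=get_image(n);P=cloud(n,d);m=(P[...,2]>.195)&(P[...,2]<.215)&(abs(P[...,0]-.637)<.03)&(abs(P[...,1]-.264)<.03)
    print(n,P[m].mean(0).round(4),np.ptp(P[m],axis=0).round(4),np.argwhere(m).mean(0).round(1), im[m].mean(0).round())
go(.6375,.2645,.215,-.07)
im=cv2.imread("pics/scene_10.png");cv2.imwrite("pics/c10.png",cv2.resize(im[130:300,330:530],None,fx=3,fy=3))
E
```

```text
MEAN yellow [0.417  0.2751 0.0445] yaws -1.6817474244547508 -1.7337078506157657
MEAN grey [0.4843 0.0847 0.0843] yaws None None
MEAN grey [ 0.4614 -0.0793  0.0844] yaws None None
MEAN grey [0.4373 0.002  0.0843] yaws None None
top [0.6358 0.2642 0.2033] [0.0213 0.0245 0.013 ] [147.2 170.8] [223. 232. 236.]
scene [0.6414 0.2621 0.2028] [0.0253 0.0246 0.0117] [227.4 490.5] [185. 200. 223.]
at [0.4728 0.3293 0.2674] phi -0.069 q6 2.13 -> delta [0.169  0.0531 0.0519] turn 0.001 rows 5
```

View pics/c10.png

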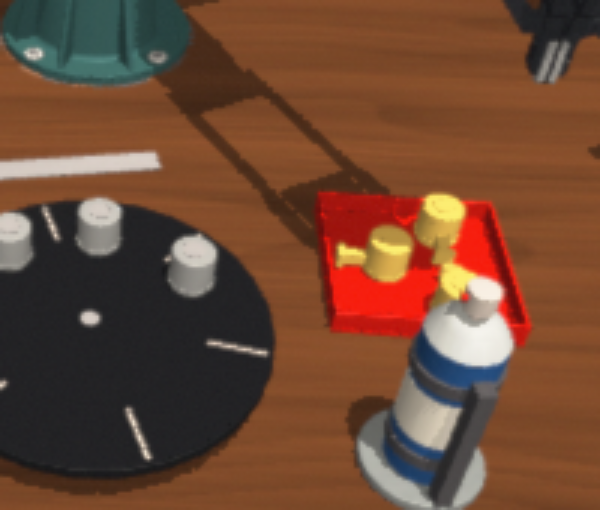

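```bash
python3 - <<'E'
from h import *
im=cv2.imread("pics/top_10.png");cv2.imwrite("pics/c11.png",cv2.resize(im[130:290,120:300],None,fx=4,fy=3.7))
E
```

```text
(no output)
```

View pics/c11.png

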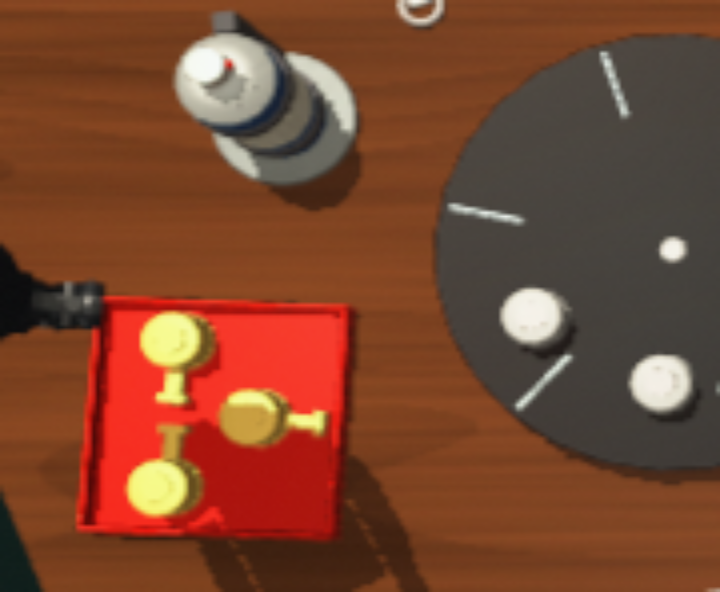

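All three castings stand inside the tray, at crop (175,340), (252,417) and (163,487). The platter now has only grey knobs. Next, the cap at (0.638, 0.2635, ~0.204).

Request:
move_arm(deltas="0.169 0.053 0.045 0 -1;0.169 0.053 0.045 0 -1;0.169 0.053 0.045 0 -1;0.169 0.053 0.045 0 -1;0.169 0.053 0.045 0 -1;0.169 0.053 0.045 0 -1;0.169 0.053 0.045 0 -1;0.169 0.053 0.045 0 -1;0.169 0.053 0.045 0 -1;0.169 0.053 0.045 0 -1;0.169 0.053 0.045 0 -1;0.169 0.053 0.045 0 -1")

```text
t: 19.12
eef_pos: [0.6383, 0.2659, 0.225]
tcp_rot: [0.999, -0.034, 0.0, -0.0]
wrist_force: [0.6, 0.6, -0.0]
opening: 0.0001
```

```bash
python3 - <<'E'
from h import *
go(.6385,.2633,.205,-.07)
print(state()["wrist_force"])
for n in("scene","top"):
    im,d=get_image(n);p=state()["eef_pos"];u,v=proj(n,p)[0];print(u,v)
    cv2.circle(im,(int(round(u)),int(round(v))),1,(0,255,0),-1);u,v=int(u),int(v)
    cv2.imwrite(f"pics/c12{n}.png",cv2.resize(im[v-40:v+60,u-50:u+50],None,fx=5,fy=5))
E
```

```text
at [0.6383 0.2659 0.225 ] phi -0.068 q6 1.93 -> delta [0.0004 0.0026 0.02  ] turn 0.002 rows 1
[ 0.56552035  0.59679154 -0.00476146]
494.930147695962 218.89251910503899
167.5625394100737 144.11114217088084
```

View pics/c12scene.png

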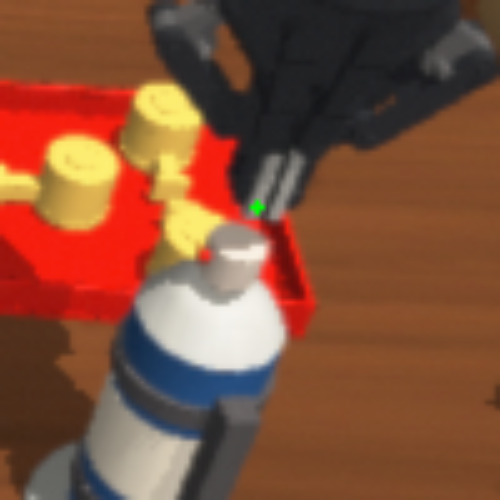

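Request:
move_arm(deltas="0.001 0.003 0.008 0 -1;0.001 0.003 0.012 0 -1;0.001 0.003 0.016 0 -1;0.001 0.003 0.019 0 -1;0.001 0.003 0.021 0 -1;0.001 0.003 0.021 0 -1;0.001 0.003 0.021 0 -1")

```text
t: 19.8
eef_pos: [0.6393, 0.2621, 0.2035]
tcp_rot: [0.999, -0.035, -0.0, 0.0]
wrist_force: [-1.5, -1.1, 3.6]
opening: 0.0003
```

```bash
python3 - <<'E'
from h import *
s=state();print(s["wrist_force"],s["wrist_torque"]);go(.6385,.263,.192,-.07)
for n in("scene","top"):
    im,d=get_image(n);p=s["eef_pos"];u,v=proj(n,p)[0]
    u,v=int(u),int(v);cv2.imwrite(f"pics/c13{n}.png",cv2.resize(im[v-40:v+60,u-50:u+50],None,fx=5,fy=5))
E
```

```text
[-1.531706   -1.07756228  3.64650297] [-0.16535397  0.3374163  -0.01304232]
at [0.6393 0.2621 0.2035] phi -0.069 q6 1.93 -> delta [-0.0009 -0.0009  0.0115] turn 0.001 rows 1
```

View pics/c13scene.png

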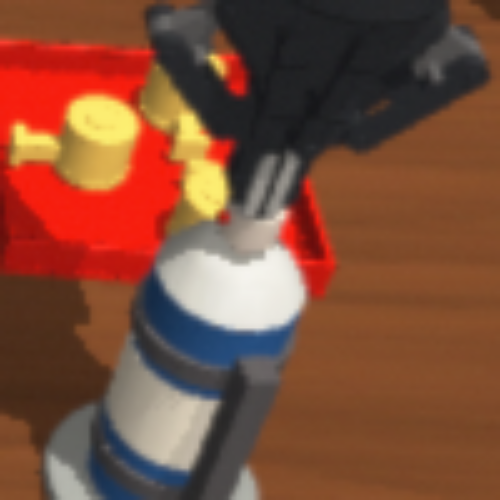

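Contact: 3.6 N at z = 0.2035, tips centred on the cap. Press.

Request:
move_arm(deltas="0 0 0.007 0 -1;0 0 0.013 0 -1;0 0 0.013 0 -1;0 0 0.013 0 -1")

```text
t: 20.23
eef_pos: [0.6406, 0.2625, 0.1977]
tcp_rot: [0.999, -0.034, 0.003, -0.001]
wrist_force: [-12.7, -4.7, 37.6]
opening: -0.0003
```

Fully down: z = 0.1977 at 37 N. Ease the command back slightly, hold to about half a second, then release.

Request:
move_arm(deltas="0 0 -0.003 0 -1;0 0 -0.003 0 -1;0 0 -0.003 0 -1;0 0 -0.003 0 -1")

```text
t: 20.57
eef_pos: [0.6405, 0.2625, 0.1979]
tcp_rot: [0.999, -0.034, 0.002, -0.001]
wrist_force: [-7.8, -3.1, 22.5]
opening: 0.0001
```

Request:
move_arm(deltas="0 0 -0.03 0 -1;0 0 -0.06 0 -1;0 0 -0.09 0 -1;0 0 -0.11 0 -1;0 0 -0.11 0 0.4;0 0 -0.11 0 0.4;0 0 -0.11 0 0.4")

```text
t: 21.15
eef_pos: [0.6393, 0.2622, 0.3023]
tcp_rot: [0.999, -0.035, -0.001, 0.0]
wrist_force: [-0.1, -0.4, -0.7]
opening: 0.0357
```

```bash
python3 - <<'E'
from h import *
survey("14",0)
for n in("scene","top"):
    im,d=get_image(n);P=cloud(n,d);m=(P[...,2]>.19)&(P[...,2]<.215)&(abs(P[...,0]-.637)<.02)&(abs(P[...,1]-.264)<.02)
    if m.any(): print(n,P[m].mean(0).round(4),np.percentile(P[m][:,2],[50,90]).round(4))
print(state()["wrist_force"])
go(.484,.0848,.15,.5)
E
```

```text
MEAN yellow [0.416  0.2759 0.0444] yaws -1.6729869140664237 -1.6909862532534328
MEAN grey [0.4843 0.0852 0.0845] yaws None None
MEAN grey [ 0.4616 -0.0796  0.0841] yaws None None
MEAN grey [0.4369 0.0021 0.0845] yaws None None
scene [0.6421 0.2617 0.2012] [0.2034 0.2056]
top [0.6353 0.2637 0.2025] [0.2031 0.2061]
[-0.66896857  0.12680307 -0.60193986]
at [0.639  0.2621 0.3016] phi -0.069 q6 1.93 -> delta [-0.142   0.1874  0.1521] turn -0.569 rows 7
```

View pics/scene_14.png

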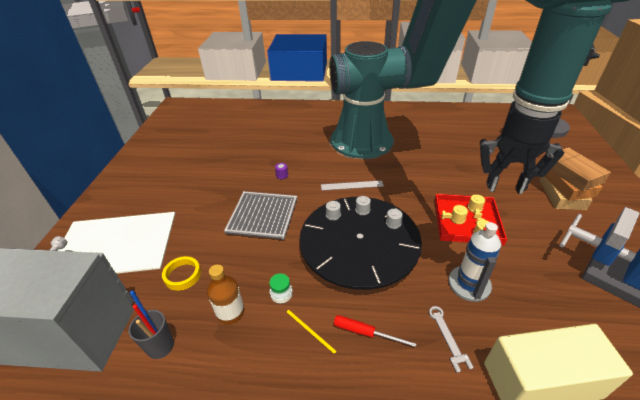

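The cap sprang back: top face at 0.2034 (scene) and 0.2031 (top). The three grey knobs are still on the turntable. Next, K1 at (0.484, 0.085).

Request:
move_arm(deltas="-0.142 0.187 0.15 0 0.4;-0.142 0.187 0.15 0 0.4;-0.142 0.187 0.15 0 0.4;-0.142 0.187 0.15 0 0.4;-0.142 0.187 0.15 0 0.4;-0.142 0.187 0.15 0 0.4;-0.142 0.187 0.15 0 0.4;-0.142 0.187 0.15 0 0.4;-0.142 0.187 0.15 0 0.4;-0.142 0.187 0.15 0 0.4;-0.142 0.187 0.15 0 0.4;-0.142 0.187 0.15 0 0.4")

```text
t: 22.35
eef_pos: [0.4868, 0.0862, 0.1541]
tcp_rot: [0.999, -0.034, 0.001, -0.0]
wrist_force: [-0.0, 0.0, 0.1]
opening: 0.0599
```

```bash
python3 - <<'E'
from h import *
survey("15",0)
im=cv2.imread("pics/scene_15.png");cv2.imwrite("pics/c15.png",cv2.resize(im[130:300,280:460],None,fx=3,fy=3))
go(.484,.085,.053,-.07)
E
```

```text
MEAN grey [ 0.4617 -0.0795  0.0843] yaws None None
MEAN grey [0.4368 0.0015 0.0845] yaws None None
at [0.4862 0.0861 0.1538] phi -0.068 q6 1.67 -> delta [-0.0022  0.0013  0.1008] turn 0.002 rows 3
```

View pics/c15.png

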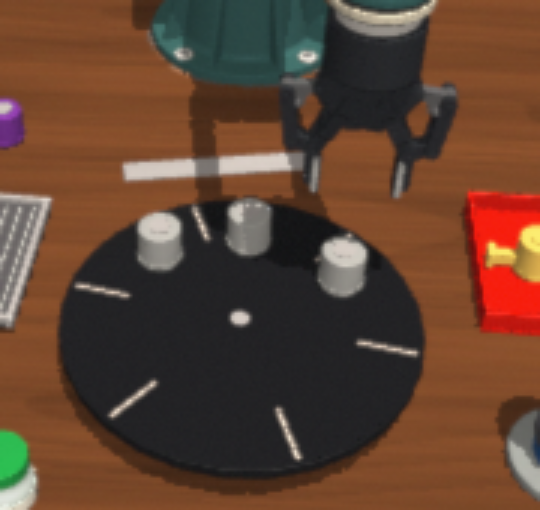

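Request:
move_arm(deltas="-0.002 0.001 0.04 0 0.4;-0.002 0.001 0.07 0 0.4;-0.002 0.001 0.092 0 0.4;-0.002 0.001 0.1 0 0.4;-0.002 0.001 0.1 0 0.4;-0.002 0.001 0.1 0 0.4;-0.002 0.001 0.1 0 -1;-0.002 0.001 0.1 0 -1;-0.002 0.001 0.1 0 -1;-0.002 0.001 0.1 0 -1;-0.002 0.001 0.1 0 -1;-0.002 0.001 0.1 0 -1;-0.002 0.001 0.1 0 -1;-0.002 0.001 0.1 0 -1")

```text
t: 23.62
eef_pos: [0.4846, 0.0848, 0.0549]
tcp_rot: [0.999, -0.035, 0.002, -0.0]
wrist_force: [-0.5, 1.3, 7.1]
opening: 0.0393
```

```bash
python3 - <<'E'
from h import *
u=np.array([np.cos(-.07),np.sin(-.07)]);v=np.array([-u[1],u[0]]);T=np.array([.4346,-.2888])
for a in((40,0),(-35,-40),(-35,40)): print((T+a[0]/1e3*u+a[1]/1e3*v).round(4))
t=T+.04*u
go(t[0],t[1],.15,-.07)
E
```

```text
[ 0.4745 -0.2916]
[ 0.3969 -0.3263]
[ 0.4025 -0.2464]
at [0.4846 0.0848 0.0549] phi -0.069 q6 1.67 -> delta [ 0.0163  0.3762 -0.0953] turn 0.001 rows 10
```

Request:
move_arm(deltas="0 0 -0.03 0 -1;0 0 -0.07 0 -1;0 0 -0.1 0 -1;0.016 0.376 -0.1 0 -1;0.016 0.376 -0.1 0 -1;0.016 0.376 -0.1 0 -1;0.016 0.376 -0.1 0 -1;0.016 0.376 -0.1 0 -1;0.016 0.376 -0.1 0 -1;0.016 0.376 -0.1 0 -1;0.016 0.376 -0.1 0 -1;0.016 0.376 -0.1 0 -1;0.016 0.376 -0.1 0 -1;0.016 0.376 -0.1 0 -1;0.016 0.376 -0.1 0 -1;0.016 0.376 -0.1 0 -1;0.016 0.376 -0.1 0 -1")

```text
t: 25.03
eef_pos: [0.4728, -0.2898, 0.1533]
tcp_rot: [0.999, -0.034, -0.0, -0.0]
wrist_force: [0.5, 0.8, -1.2]
opening: 0.0391
```

```bash
python3 - <<'E'
from h import *
print(state()["opening"])
survey("16",0)
# rack surface height from both views
for n in("top","scene"):
    im,d=get_image(n);P=cloud(n,d);m=(abs(P[...,0]-.40)<.03)&(abs(P[...,1]+.30)<.05)
    print(n,np.percentile(P[m][:,2],[10,50,90]).round(4))
go(.4745,-.2916,.0295,-.07)
im=cv2.imread("pics/scene_16.png");cv2.imwrite("pics/c16.png",cv2.resize(im[100:280,200:430],None,fx=3,fy=3))
E
```

```text
0.03906364011155207
MEAN yellow [0.4163 0.2757 0.0443] yaws -1.6765851113965073 -1.7116139264023051
MEAN grey [ 0.4619 -0.0797  0.0841] yaws None None
MEAN grey [0.4369 0.0016 0.0842] yaws None None
top [0.0141 0.554  0.6146]
scene [0.0138 0.0167 0.5733]
at [ 0.4731 -0.2905  0.1534] phi -0.068 q6 0.96 -> delta [0.0014 0.001  0.1239] turn 0.002 rows 3
```

View pics/c16.png

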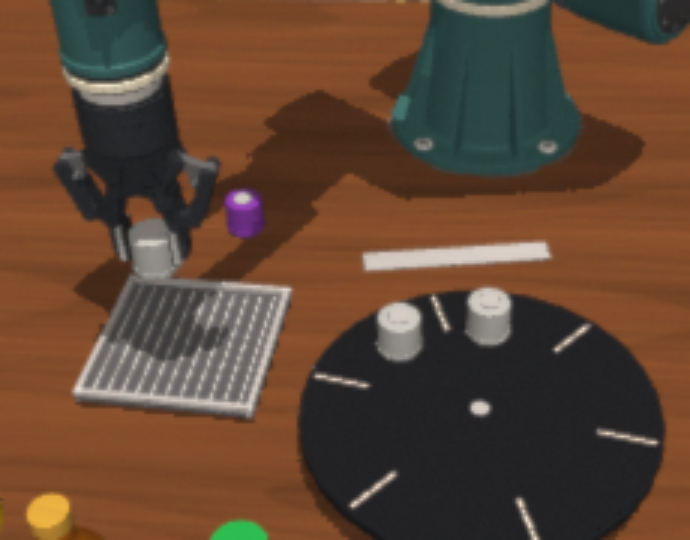

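Both views put the rack surface at about 0.015. Place K1 with its underside about 2 mm above that.

Request:
move_arm(deltas="0.001 0.001 0.04 0 -1;0.001 0.001 0.08 0 -1;0.001 0.001 0.105 0 -1;0.001 0.001 0.12 0 -1;0.001 0.001 0.125 0 -1;0.001 0.001 0.125 0 -1;0.001 0.001 0.125 0 -1;0.001 0.001 0.125 0 0.2;0.001 0.001 0.125 0 0.2;0.001 0.001 0.125 0 0.2;0.001 0.001 0.125 0 0.2;0.001 0.001 0.11 0 0.2;0.001 0.001 0.07 0 0.2;0.001 0.001 0.03 0 0.2;0.001 0.001 0 0 0.2;0.001 0.001 0 0 0.4;0.001 0.001 0 0 0.4")

```text
t: 26.65
eef_pos: [0.4753, -0.2937, 0.1557]
tcp_rot: [0.999, -0.035, 0.002, 0.002]
wrist_force: [-1.6, 0.2, -0.4]
opening: 0.0598
```

```bash
python3 - <<'E'
from h import *
survey("17",0)
im=cv2.imread("pics/scene_17.png");cv2.imwrite("pics/c17.png",cv2.resize(im[100:280,200:430],None,fx=3,fy=3))
go(.4617,-.0796,.15,-.07)
E
```

```text
MEAN yellow [0.4164 0.2756 0.0447] yaws -1.6939115708988934 -1.7104739232998827
MEAN grey [ 0.4618 -0.0798  0.0842] yaws None None
MEAN grey [0.4372 0.0013 0.0845] yaws None None
at [ 0.4733 -0.2921  0.1528] phi -0.069 q6 0.96 -> delta [-0.0263 -0.2112  0.0029] turn 0.001 rows 6
```

View pics/c17.png

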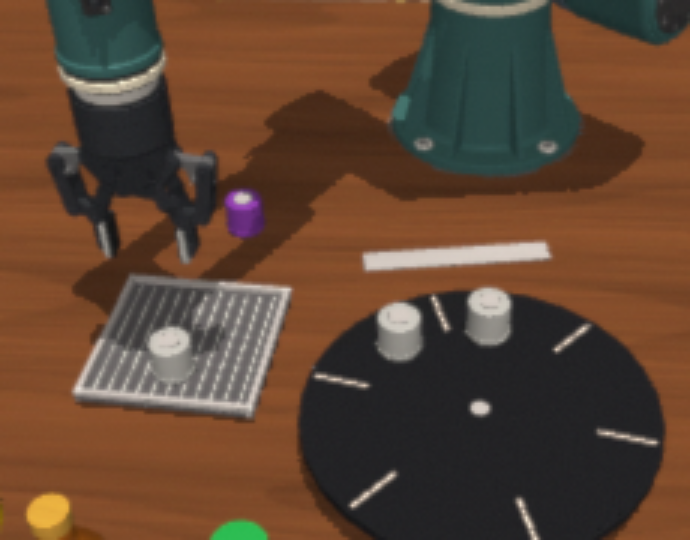

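K1 stands on the rack at crop (170,352). Next is K3 at (0.4617, −0.0797).

Request:
move_arm(deltas="-0.027 -0.211 0 0 0.4;-0.027 -0.211 0 0 0.4;-0.027 -0.211 0 0 0.4;-0.027 -0.211 0 0 0.4;-0.027 -0.211 0 0 0.4;-0.027 -0.211 0 0 0.4;-0.027 -0.211 0 0 0.4;-0.027 -0.211 0 0 0.4;-0.027 -0.211 0 0 0.4;-0.027 -0.211 0 0 0.4;-0.027 -0.211 0 0 0.4")

```text
t: 27.67
eef_pos: [0.4618, -0.0816, 0.1531]
tcp_rot: [0.999, -0.036, -0.0, 0.0]
wrist_force: [0.4, -0.4, 0.6]
opening: 0.0597
```

```bash
python3 - <<'E'
from h import *
survey("18",0)
im=cv2.imread("pics/scene_18.png");cv2.imwrite("pics/c18.png",cv2.resize(im[100:280,200:430],None,fx=3,fy=3))
go(.4617,-.0796,.053,-.07)
E
```

```text
MEAN yellow [0.4165 0.2757 0.0446] yaws -1.6902611473311624 -1.7051421246244596
at [ 0.4617 -0.0812  0.1532] phi -0.071 q6 1.32 -> delta [-1.000e-04 -1.600e-03  1.002e-01] turn -0.001 rows 3
```

View pics/c18.png

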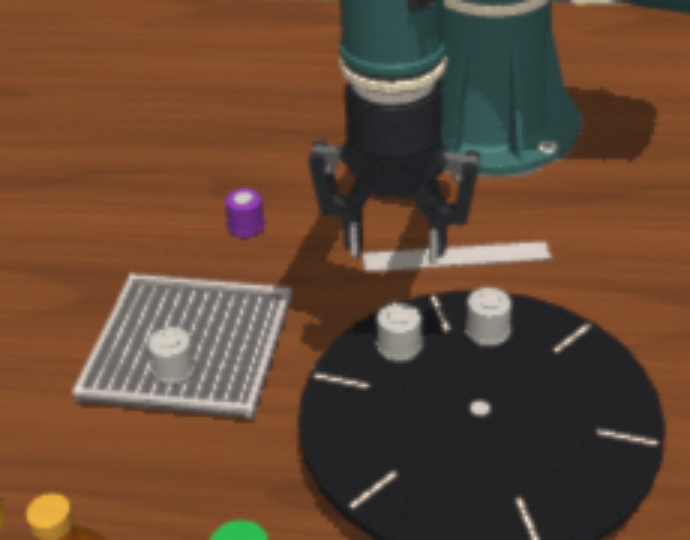

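Unmoved at crop (400,330). Grasp.

Request:
move_arm(deltas="0 -0.001 0.04 0 0.4;0 -0.001 0.07 0 0.4;0 -0.001 0.092 0 0.4;0 -0.001 0.1 0 0.4;0 -0.001 0.1 0 0.4;0 -0.001 0.1 0 0.4;0 -0.001 0.1 0 -1;0 -0.001 0.1 0 -1;0 -0.001 0.1 0 -1;0 -0.001 0.1 0 -1;0 -0.001 0.1 0 -1;0 -0.001 0.1 0 -1;0 -0.001 0.1 0 -1;0 -0.001 0.1 0 -1")

```text
t: 28.93
eef_pos: [0.463, -0.0797, 0.0548]
tcp_rot: [0.999, -0.034, 0.002, 0.0]
wrist_force: [-1.5, -0.2, 6.1]
opening: 0.0393
```

```bash
python3 - <<'E'
from h import *
go(.3969,-.3263,.15,-.07)
E
```

```text
at [ 0.463  -0.0797  0.0548] phi -0.069 q6 1.32 -> delta [-0.0486  0.2506 -0.0952] turn 0.001 rows 7
```

Request:
move_arm(deltas="0 0 -0.03 0 -1;0 0 -0.07 0 -1;0 0 -0.1 0 -1;-0.048 0.25 -0.1 0 -1;-0.048 0.25 -0.1 0 -1;-0.048 0.25 -0.1 0 -1;-0.048 0.25 -0.1 0 -1;-0.048 0.25 -0.1 0 -1;-0.048 0.25 -0.1 0 -1;-0.048 0.25 -0.1 0 -1;-0.048 0.25 -0.1 0 -1;-0.048 0.25 -0.1 0 -1;-0.048 0.25 -0.1 0 -1;-0.048 0.25 -0.1 0 -1;-0.048 0.25 -0.1 0 -1")

```text
t: 30.18
eef_pos: [0.3967, -0.3238, 0.1534]
tcp_rot: [0.999, -0.034, -0.0, -0.0]
wrist_force: [0.2, -0.9, -0.5]
opening: 0.039
```

```bash
python3 - <<'E'
from h import *
print(state()["opening"])
survey("19",0)
go(.3969,-.3263,.028,-.07)
im=cv2.imread("pics/scene_19.png");cv2.imwrite("pics/c19.png",cv2.resize(im[100:280,200:430],None,fx=3,fy=3))
E
```

```text
0.03902389062560807
MEAN yellow [0.4163 0.2759 0.0444] yaws -1.6831126289125602 -1.7081122764160945
MEAN grey [0.437  0.0017 0.0844] yaws None None
at [ 0.3968 -0.3243  0.1534] phi -0.068 q6 0.82 -> delta [0.0003 0.0021 0.1254] turn 0.002 rows 4
```

View pics/c19.png

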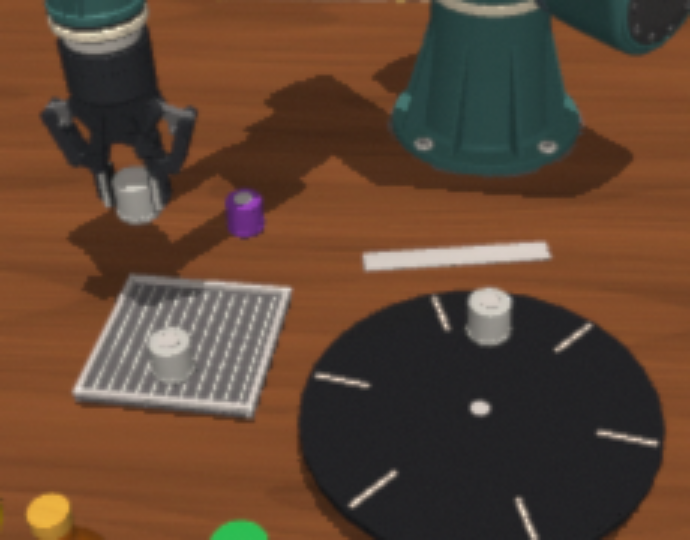

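Request:
move_arm(deltas="0 0.001 0.04 0 -1;0 0.001 0.08 0 -1;0 0.001 0.105 0 -1;0 0.001 0.12 0 -1;0 0.001 0.125 0 -1;0 0.001 0.125 0 -1;0 0.001 0.125 0 -1;0 0.001 0.125 0 0.2;0 0.001 0.125 0 0.2;0 0.001 0.125 0 0.2;0 0.001 0.125 0 0.2;0 0.001 0.11 0 0.2;0 0.001 0.07 0 0.2;0 0.001 0.03 0 0.2;0 0.001 0 0 0.2;0 0.001 0 0 0.4;0 0.001 0 0 0.4;0 0.001 0 0 0.4")

```text
t: 31.78
eef_pos: [0.3961, -0.3261, 0.1533]
tcp_rot: [0.999, -0.035, 0.0, 0.0]
wrist_force: [0.8, 0.3, -0.3]
opening: 0.0596
```

```bash
python3 - <<'E'
from h import *
survey("20",0)
im=cv2.imread("pics/scene_20.png");cv2.imwrite("pics/c20.png",cv2.resize(im[100:280,200:430],None,fx=3,fy=3))
go(.437,.0016,.15,-.07)
E
```

```text
MEAN yellow [0.4163 0.2758 0.0446] yaws -1.6764594146303908 -1.7051020142533624
MEAN grey [0.437  0.0019 0.0844] yaws None None
at [ 0.3955 -0.3254  0.1521] phi -0.069 q6 0.82 -> delta [ 0.0188 -0.3291  0.0027] turn 0.001 rows 8
```

View pics/c20.png

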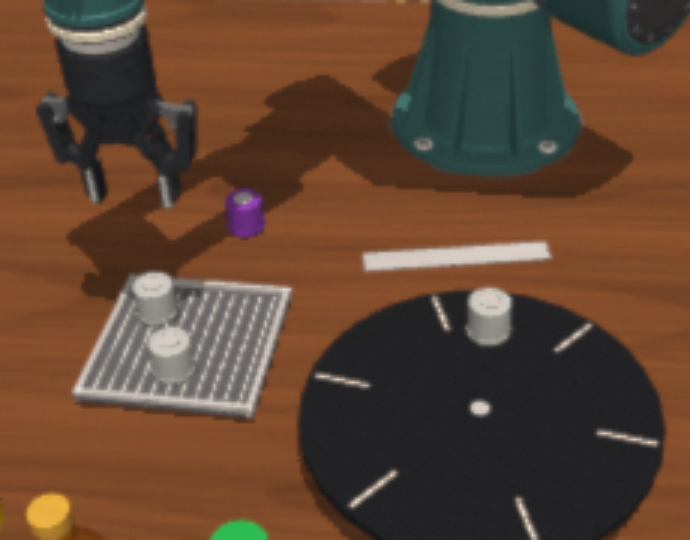

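Request:
move_arm(deltas="0.018 -0.329 0 0 0.4;0.018 -0.329 0 0 0.4;0.018 -0.329 0 0 0.4;0.018 -0.329 0 0 0.4;0.018 -0.329 0 0 0.4;0.018 -0.329 0 0 0.4;0.018 -0.329 0 0 0.4;0.018 -0.329 0 0 0.4;0.018 -0.329 0 0 0.4;0.018 -0.329 0 0 0.4;0.018 -0.329 0 0 0.4;0.018 -0.329 0 0 0.4;0.018 -0.329 0 0 0.4")

```text
t: 32.97
eef_pos: [0.4368, -0.0007, 0.1529]
tcp_rot: [0.999, -0.036, -0.0, 0.0]
wrist_force: [-0.3, 0.1, -0.1]
opening: 0.0599
```

```bash
python3 - <<'E'
from h import *
survey("21",0)
im=cv2.imread("pics/scene_21.png");cv2.imwrite("pics/c21.png",cv2.resize(im[100:280,200:430],None,fx=3,fy=3))
go(.437,.0018,.053,-.07)
E
```

```text
MEAN yellow [0.4165 0.276  0.0445] yaws -1.6911672576262924 -1.709156564472311
at [ 0.437  -0.0006  0.1532] phi -0.071 q6 1.48 -> delta [-0.0002 -0.0024  0.1002] turn -0.001 rows 3
```

View pics/c21.png

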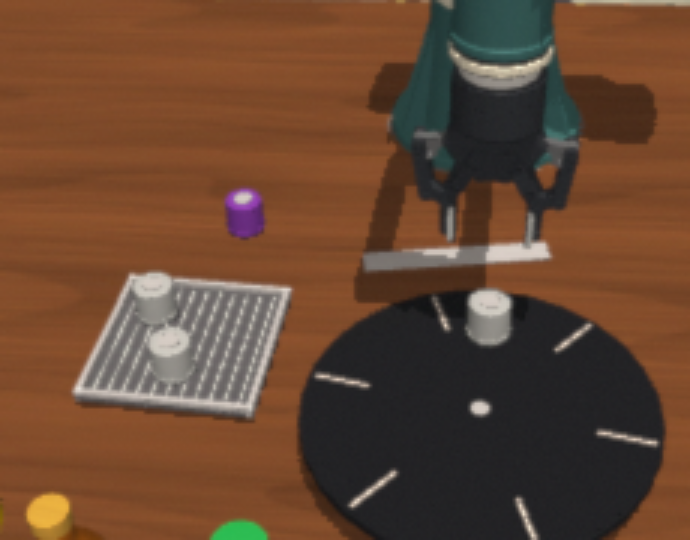

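K2 is unmoved at crop (489,315).

Request:
move_arm(deltas="0 -0.002 0.04 0 0.4;0 -0.002 0.07 0 0.4;0 -0.002 0.092 0 0.4;0 -0.002 0.1 0 0.4;0 -0.002 0.1 0 0.4;0 -0.002 0.1 0 0.4;0 -0.002 0.1 0 -1;0 -0.002 0.1 0 -1;0 -0.002 0.1 0 -1;0 -0.002 0.1 0 -1;0 -0.002 0.1 0 -1;0 -0.002 0.1 0 -1;0 -0.002 0.1 0 -1;0 -0.002 0.1 0 -1")

```text
t: 34.23
eef_pos: [0.4385, 0.0024, 0.0547]
tcp_rot: [0.999, -0.035, 0.002, 0.0]
wrist_force: [-0.5, -0.7, 7.6]
opening: 0.0391
```

```bash
python3 - <<'E'
from h import *
go(.4025,-.2464,.15,-.07)
E
```

```text
at [0.4385 0.0024 0.0547] phi -0.069 q6 1.49 -> delta [-0.0185  0.2507 -0.0953] turn 0.001 rows 7
```

Request:
move_arm(deltas="0 0 -0.03 0 -1;0 0 -0.07 0 -1;0 0 -0.1 0 -1;-0.018 0.254 -0.1 0 -1;-0.018 0.254 -0.1 0 -1;-0.018 0.254 -0.1 0 -1;-0.018 0.254 -0.1 0 -1;-0.018 0.254 -0.1 0 -1;-0.018 0.254 -0.1 0 -1;-0.018 0.254 -0.1 0 -1;-0.018 0.254 -0.1 0 -1;-0.018 0.254 -0.1 0 -1;-0.018 0.254 -0.1 0 -1;-0.018 0.254 -0.1 0 -1;-0.018 0.254 -0.1 0 -1")

```text
t: 35.48
eef_pos: [0.4018, -0.248, 0.1533]
tcp_rot: [0.999, -0.034, -0.0, -0.0]
wrist_force: [-0.0, 0.1, -0.1]
opening: 0.0391
```

```bash
python3 - <<'E'
from h import *
print(state()["opening"])
survey("22",0)
go(.4025,-.250,.028,-.07)
im=cv2.imread("pics/scene_22.png");cv2.imwrite("pics/c22.png",cv2.resize(im[100:280,200:430],None,fx=3,fy=3))
E
```

```text
0.03914719833823006
MEAN yellow [0.4162 0.276  0.0445] yaws -1.6826366490686921 -1.6999554099223002
at [ 0.4019 -0.2484  0.1533] phi -0.068 q6 0.94 -> delta [0.0007 0.0015 0.1253] turn 0.002 rows 4
```

View pics/c22.png

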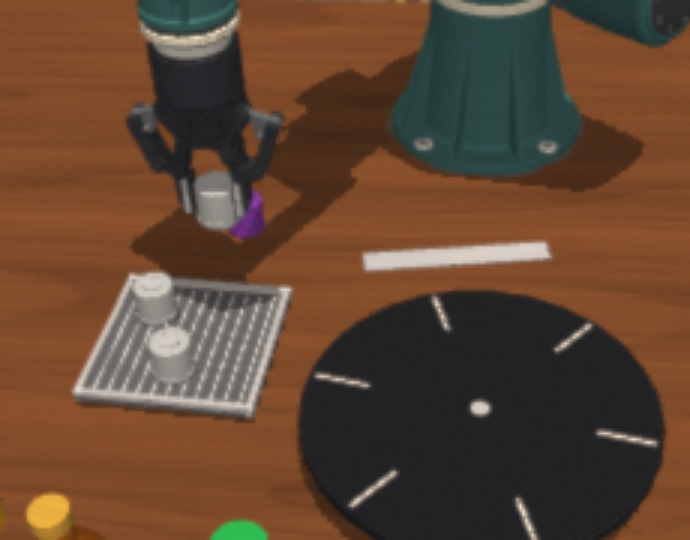

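Request:
move_arm(deltas="0.001 0.001 0.04 0 -1;0.001 0.001 0.08 0 -1;0.001 0.001 0.105 0 -1;0.001 0.001 0.12 0 -1;0.001 0.001 0.125 0 -1;0.001 0.001 0.125 0 -1;0.001 0.001 0.125 0 -1;0.001 0.001 0.125 0 0.2;0.001 0.001 0.125 0 0.2;0.001 0.001 0.125 0 0.2;0.001 0.001 0.125 0 0.2;0.001 0.001 0.11 0 0.2;0.001 0.001 0.07 0 0.2;0.001 0.001 0.03 0 0.2;0.001 0.001 -0.01 0 0.2;0.001 0.001 -0.05 0 0.2;0.001 0.001 -0.09 0 0.2;0.001 0.001 -0.12 0 0.2;0.001 0.001 -0.12 0 0.2;0.001 0.001 -0.12 0 0.2")

```text
t: 37.25
eef_pos: [0.4036, -0.2514, 0.2756]
tcp_rot: [0.999, -0.035, 0.002, 0.002]
wrist_force: [-1.2, -0.3, -0.5]
opening: 0.0513
```

```bash
python3 - <<'E'
from h import *
go(.42,-.10,.30,-.07)
E
```

```text
at [ 0.4036 -0.2514  0.2756] phi -0.069 q6 0.94 -> delta [ 0.006  -0.1521 -0.0248] turn 0.001 rows 4
```

Move out of the way for a clear final view.

Request:
move_arm(deltas="0.02 -0.25 -0.05 0 0.2;0.02 -0.25 -0.05 0 0.2;0.02 -0.25 -0.05 0 0.2;0.02 -0.25 -0.05 0 0.2;0.02 -0.25 -0.05 0 0.2;0.02 -0.25 -0.05 0 0.2;0.02 -0.25 -0.05 0 0.2;0.02 -0.25 -0.05 0 0.2;0.02 -0.25 -0.05 0 0.2;0.02 -0.25 -0.05 0 0.2;0.02 -0.25 -0.05 0 0.2;0.02 -0.25 -0.05 0 0.2")

```text
t: 38.25
eef_pos: [0.4395, -0.0039, 0.3227]
tcp_rot: [0.999, -0.036, -0.001, 0.0]
wrist_force: [0.6, -0.2, 0.1]
opening: 0.0514
```

```bash
python3 - <<'E'
from h import *
for n in("scene","top"):
    im,d=get_image(n);cv2.imwrite(f"pics/{n}_f.png",im);P=cloud(n,d)
    for nm,c in(("rack",(.4346,-.2888)),("tray",(.416,.303))):
        m=(abs(P[...,0]-c[0])<.085)&(abs(P[...,1]-c[1])<.085)&(P[...,2]>(.048 if nm=="rack" else .036))&(P[...,2]<.08)
        print(n,nm,[(P[k].mean(0).round(3).tolist(),np.ptp(P[k],axis=0).round(3).tolist()) for k,s,_ in comps(m,25)])
E
```

```text
scene rack [([0.4, -0.326, 0.054], [0.038, 0.039, 0.011]), ([0.406, -0.251, 0.054], [0.041, 0.038, 0.011]), ([0.478, -0.293, 0.055], [0.04, 0.038, 0.011])]
scene tray [([0.371, 0.333, 0.044], [0.037, 0.038, 0.011]), ([0.42, 0.275, 0.044], [0.043, 0.038, 0.012]), ([0.471, 0.321, 0.044], [0.034, 0.033, 0.011])]
top rack [([0.472, -0.292, 0.055], [0.035, 0.038, 0.013]), ([0.399, -0.25, 0.055], [0.037, 0.039, 0.014]), ([0.394, -0.325, 0.056], [0.037, 0.038, 0.014])]
top tray [([0.47, 0.329, 0.044], [0.037, 0.04, 0.017]), ([0.414, 0.277, 0.044], [0.037, 0.039, 0.015]), ([0.365, 0.335, 0.044], [0.037, 0.038, 0.015])]
```

View pics/scene_f.png

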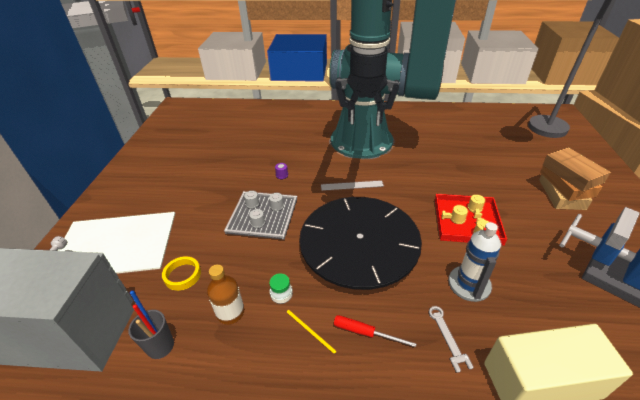

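View pics/top_f.png

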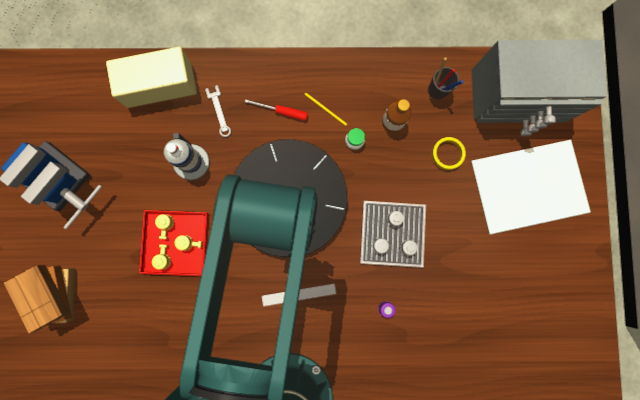

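The turntable is empty. Three knobs stand on the rack at top (396,218), (382,246) and (410,247), and three castings are in the tray. The bystanders have not moved.

```bash
python3 -c "
from plant import *
print(sign_off())"
```

```text
the job is handed in; nothing more can be done
None
```

I carried out all three steps in the order asked and handed the job in at about 38 s; it returned no verdict.

- **Castings:** all three yellow sprued castings are in the red tray, standing upright with tops at about 0.044 m.
- **Cap:** I pressed it with all three grey knobs still on the turntable. It went down about 6 mm (tool tip 0.2035 to 0.1978 m) and stayed fully down for roughly 0.5 s. Afterwards its top read about 0.203 m in both views, so it sprang back.
- **Knobs:** all three stand upright on the rack, tops at about 0.055 m, with gaps of at least 30 mm. There was no fourth knob on the turntable.
- **Other things:** the last pictures show the turntable empty, the other objects and the purple decoy where they were, and the gripper clear of everything.

- **Camera disagreement:** the two cameras differed by about 5–6 mm in x throughout. I used their mean, and every grasp came out centred to within about 2 mm.
- **Press force:** the wrist force briefly reached 38 N, taken by the closed fingertips on the cap, so I eased it to about 22 N for the rest of the press.
- **Knock aside:** I saw no casting or knob knocked aside during the run.

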